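# Load the roller mixer and switch it on under its safety cover

### The arm

A 6-joint arm with a two-finger parallel gripper is mounted at the origin on the work surface. World frame = base frame: x ahead of the robot, y to its left, z up, the work surface at z = 0. Lengths are in m, angles in rad, forces in N, time in s.
With the tool pointing down it reaches from about 0.275 to 0.975 m from the base axis. Payload 8.4 kg.
Tool frame: the origin (TCP) lies at the very end of the fingers, on their centre line; the grasp point (between the pads) lies 19 mm behind it; z points along the fingers, x is the direction in which the jaws open and shut, and the axes are right-handed (so a half turn about z gives the same grasp; the last joint's range is limited). The gripper opens to 92 mm and grips with 3 to 60 N. Pads are 20 mm wide; open, the fingers measure 128 mm over their backs; the gripper's body (75 mm by 189 mm) begins 69 mm behind the grasp point.
Start: joints at [-1.271, 0.353, 1.633, -0, 1.155, -0.002], TCP at [0.186, -0.597, 0.215] pointing down, gripper open.
Joint ranges: [-2.63, 2.63], [-0.92, 2.1], [0.06, 2.66], [-1.3, 4.44], [0, 2.69], [-3.02, 3.02]. Speed limits (rad/s): [2.22, 2.22, 2.79, 3.14, 3.14, 3.14].

### API

Orientations are given as a rotation vector (axis times angle).
In Python, from workcell import env, vision, close_job gives the robot as it stands.
- The arm moves only by the tool send_rows, never from a script. Its argument "steps" is a list of rows, each a list of 7 numbers: the turn, a rotation vector about the tool's x, y, z in rad, then the shift along the tool's x, y, z in m, then the closure, from 0 (fully open) to 1 (shut). In form: [[wx, wy, wz, tx, ty, tz, claw], ...]. A call has exactly 8 rows; each row is the pose to reach, as a shift and turn from the pose commanded when the call began, along the tool's axes at that moment; what a row does not reach only later rows make up. A row lasts 1/8 s, in which the tool goes at most 62.5 mm and 10.7 degrees, less where a joint would pass 70% of its speed; a pose out of reach is approached as far as the arm can. A call with a gripper value outside its range is refused whole. The fingers move at their own pace and stop on an object; "grip_force" is the grip in N (left out, the last holds). Time passes only in rows, so rows that repeat a pose let the fingers close, or fill a call up. It gives the time, the measured TCP pose, the force and the opening at its end, in the units of the state.
- env.get_state(): the state, without advancing time (a new reading comes with each control period).
- vision.camera(name): name is "side" or "top" or "wrist"; returns a dict with "img" (480x640x3 uint8, red, green, blue), "mtx" (3x3 intrinsics, pixels), "rvec" (rotation vector, rad) and "tvec" (3), from world to camera coordinates, as OpenCV has them; the wrist camera has in their place "tool_from_camera" (4x4, takes a point from camera to tool coordinates, whose origin is the TCP and whose axes are the tool frame's). Camera axes: x right, y down, z forward; pixel columns grow to the right and rows downward; lengths in m; the calibration is good to about 2 mm. A picture is of the moment at which its call begins: read the wrist's pose just before it. There is no depth.
- close_job(): hands the job in, once; it reports no verdict.
The state is a dict: "t": time; "q": joint angles; "joint_vel": joint speeds; "joint_efforts": joint torques, N m; "tool_pos": TCP position; "orientation": TCP orientation; "wrist_force": force on the tool from outside, world axes, zero at the start; "ft_torque": the same for the moment, N m; "finger_gap": finger opening in m.
Only numpy, scipy, OpenCV 4.12 (cv2) and the standard library are available. Lean on these libraries where they do the work, as an engineer would, in place of code of your own. Each camera call takes 0.05 s, during which the arm holds its last target.

### The job

Lay the loose culture tube in the wheel cradle of the roller mixer, lying along the cradle and resting on all four wheels, and let go of it. Then swing the switch's hinged metal cover up and right back so that it stays open by itself, throw the toggle underneath fully over towards the cover's hinge, and bring the cover down again until it is fully shut, without letting it slam. Be gentle with the tube, cover and toggle, and leave the bottle, the dish and the tube rack where they stand.

Things in the scene. Friction and masses are not known exactly. Their poses are not given: they have to be found in the camera images.
- tube_center (a point): Centre of the loose culture tube: a white plastic cylinder with an orange screw cap at its +x end, 40 mm in diameter and 150 mm long, about 140 g, lying on its side on the bench (centre 20 mm above it). It rolls when pushed sideways. x runs along the tube (either way round is good in the cradle); y and z turn as it rolls.
- cradle (a point): Where the tube's centre must lie in the mixer's wheel cradle: fixed, 85 mm above the bench, x along the cradle (away from the robot at yaw 0), z up. Four black wheels, 40 mm across, 16 mm wide, axes along x, in pairs at x = +-50 mm, centred at y = +-22 and z = -33 mm. In the 84 mm gap between the pairs fingers can straddle the tube down to z = -28 mm (two 8 mm axle rods below).
- mixer: The roller mixer, fixed: white deck 270 (x) by 440 mm (y), top 30 mm above the bench, cradle centred at x = -40, y = -145 mm, sloping switch panel centred at y = +105 mm. Origin on the bench under the deck's centre; x away from the robot at yaw 0, z up.
- cover_hinge (a point): Middle of the switch cover's hinge axis, fixed, 135 mm above the bench. The switch panel slopes 30 degrees, low end towards the robot: x points up the slope, y along the hinge axis, z square out of the panel (leaning 30 degrees from vertical towards the robot). The panel's surface is at z = -12 mm, 130 mm wide, from x = -190 to +15 mm.
- shelf_edge (a point): Point straight above the middle of the switch panel on the lower front edge of a fixed glass shelf over the switch, 0.433 m above the bench; axes as the mixer's. It spans y = -100 to +180 and x = 0 to 100 mm from this point (12 mm bars under its ends), on posts at x = 108, y = -90 and +170 mm. It leaves no room for an upright hand at the open cover: lean the tool back towards the robot by 30 to 45 degrees.
- cover_fin (a point): Centre of the fin to pinch at the cover's free end: aluminium, 14 mm thick along y (the hinge direction), 28 mm high, sticking out 45 mm from the cover's end wall. Cover shut: at x = -145, z = +35 mm in the cover_hinge frame, underside 33 mm above the panel. It runs on a 149 mm circle round the hinge and pivots in a light pinch. Frame turns with the cover: x from fin to hinge, z out of its top.
- cover (a joint): Angle of the cover (aluminium box open underneath, 118 mm long, 80 wide, 70 high, 180 g), rad: 0 shut, 1.95 open against its stop (fin almost straight above the hinge, 0.28 m over the bench). Hardly any friction: let go below about 1.5 it falls shut with a slam, beyond 1.6 it falls back to its stop and stays. Lean the tool 20 degrees or more at the shut cover too, to clear its top.
- toggle_tip (a point): Centre of the 22 mm steel ball on the toggle lever under the cover. The lever is 50 mm from pivot to ball centre and 10 mm thick, pivot at x = -62, z = -4 mm in the cover_hinge frame, swinging in its x-z plane. Off: ball at x = -83, z = +41 mm; on: ball at x = -41, z = +41 mm.
- toggle (a joint): Angle of the toggle lever, rad: 0 off (it starts between 0 and 0.12; leaning down the slope, away from the hinge), 0.87 on (leaning up the slope, towards the cover's hinge). It is stiff (about 3 N at the ball) and stays wherever it is left, also part-way: push until it meets its stop, felt as a rise in force.
- media_bottle: Bystander: upright glass bottle, 70 mm in diameter, 130 mm tall with its blue cap; origin at the centre of its foot. Leave it alone.
- dish: Bystander: white open dish, 90 mm in diameter, 16 mm tall; origin at the centre of its foot. Leave it alone.
- tube_rack: Bystander: blue rack 120 (x) by 60 mm with eight small capped tubes, 90 mm tall; origin at the centre of its foot. Leave it alone.

How it is judged:
By the outcome, as a careful person would: the job done as asked, in the order asked, and still so for the second after the job is handed in, with the robot touching nothing.
It also fails if it takes over 72 s, if anything falls off the work surface, if the arm or the gripper's body presses on something with over 40 N, if the wrist force passes 120 N, or if a joint passes its speed limit or range.

## Working session

There is one attempt and no reset: what is moved stays moved. The work goes in short steps, Python scripts to look and compute and a tool call to move; the robot and the scene stay as the last step left them, time stands still between calls to the robot, and variables do not carry over. Pictures are saved under pics/ and viewed, and the job is handed in when it is done.

Besides the shell and the picture viewer there is one more tool, called after "Call:" in YAML: its name, and indented under it one key for each argument. send_rows: Moves the arm, as the interface text tells. Its arguments: {"type":"object","properties":{"steps":{"type":"array","items":{"type":"array","items":{"type":"number"}}},"grip_force":{"type":"number"}},"required":["steps"]}

```bash
ls; mkdir -p pics; python3 - <<'E'
from workcell import env, vision
import cv2
print(env.get_state())
for n in ["side","top","wrist"]:
    c=vision.camera(n); cv2.imwrite(f"pics/{n}0.png",c["img"][:,:,::-1])
    print(n,{k:v for k,v in c.items() if k!="img"})
E
```

```text
pics
{'t': 0.0, 'q': array([-1.27138695e+00,  3.53659440e-01,  1.63413992e+00,  1.76259953e-05,
        1.15519778e+00, -2.40272112e-03]), 'joint_vel': array([-0.00085083, -0.00013979, -0.00050679, -0.00020074,  0.00146655,
       -0.0001007 ]), 'joint_efforts': array([-7.50042818e-04, -5.93847978e+01, -3.34218836e+01,  6.95906184e-02,
        2.35747156e-02, -1.22433153e-04]), 'tool_pos': array([ 0.18563734, -0.59626776,  0.21385417]), 'orientation': array([-2.52946331e+00,  1.86174326e+00,  1.75809869e-03]), 'wrist_force': array([ 0.07915749,  0.229247  , -0.42233349]), 'ft_torque': array([ 0.01937265,  0.02336627, -0.00069691]), 'finger_gap': 0.09179025946066346}
side {'mtx': array([[534.67559885,   0.        , 324.43602866],
       [  0.        , 534.67559885, 241.04052551],
       [  0.        ,   0.        ,   1.        ]]), 'rvec': array([ 1.02245579, -2.35152869,  1.08605739]), 'tvec': array([0.36915287, 0.36969324, 1.47092586])}
top {'mtx': array([[582.88271483,   0.        , 334.917211  ],
       [  0.        , 582.88271483, 246.28291141],
       [  0.        ,   0.        ,   1.        ]]), 'rvec': array([ 2.11039763, -2.1556294 ,  0.17448212]), 'tvec': array([0.06387245, 0.5037269 , 1.8524968 ])}
wrist {'mtx': array([[353.30268892,   0.        , 312.40035804],
       [  0.        , 353.30268892, 243.29315918],
       [  0.        ,   0.        ,   1.        ]]), 'tool_from_camera': array([[ 9.99999937e-01,  3.17756383e-04,  1.60919973e-04,
        -1.09339573e-04],
       [-3.48713551e-04,  9.65443558e-01,  2.60612001e-01,
        -7.26371931e-02],
       [-7.25480241e-05, -2.60612041e-01,  9.65443607e-01,
        -1.70485919e-01],
       [ 0.00000000e+00,  0.00000000e+00,  0.00000000e+00,
         1.00000000e+00]])}
```

View pics/side0.png

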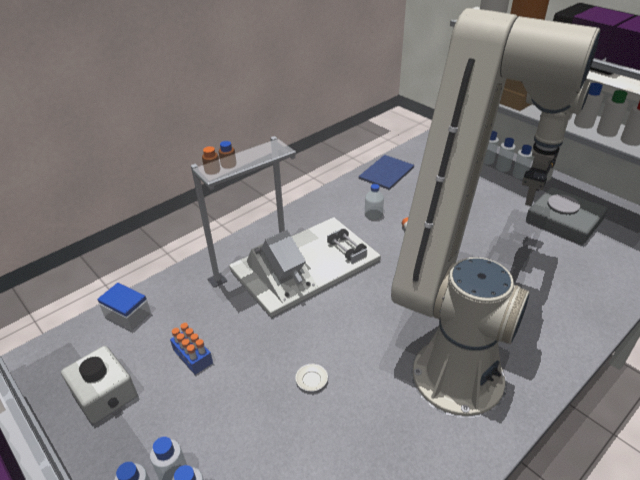

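View pics/top0.png

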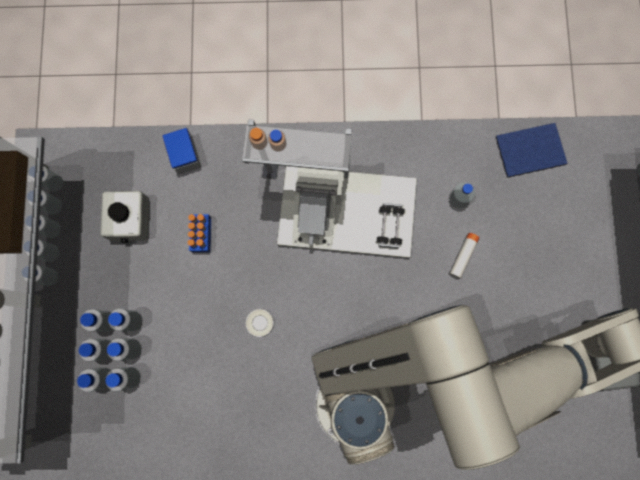

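View pics/wrist0.png

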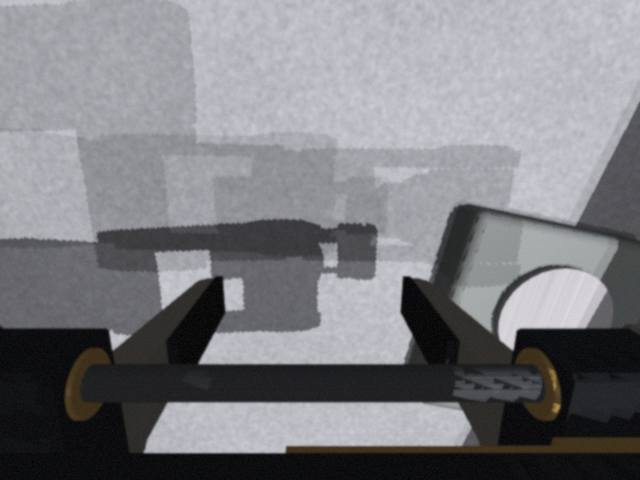

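```bash
cat > h.py <<'E'
import numpy as np, cv2
from scipy.spatial.transform import Rotation as R
def load():
    pass
def cam(vision,n,name):
    s=None
    c=vision.camera(n); cv2.imwrite(f"pics/{name}.png",c["img"][:,:,::-1]); return c
def ray(c,uv,T=None):
    uv=np.atleast_2d(np.asarray(uv,float)); d=np.c_[uv,np.ones(len(uv))]@np.linalg.inv(c["mtx"]).T
    if "rvec" in c:
        Rm=cv2.Rodrigues(c["rvec"])[0]; return np.tile(-Rm.T@c["tvec"],(len(uv),1)), d@Rm
    A=T@c["tool_from_camera"]; return np.tile(A[:3,3],(len(uv),1)), d@A[:3,:3].T
def toolT(s):
    T=np.eye(4);T[:3,:3]=R.from_rotvec(s["orientation"]).as_matrix();T[:3,3]=s["tool_pos"];return T
def onz(c,uv,z,T=None):
    o,d=ray(c,uv,T); return o+d*((z-o[:,2])/d[:,2])[:,None]
def proj(c,P,T=None):
    P=np.atleast_2d(P).astype(float)
    if "rvec" in c: return cv2.projectPoints(P,c["rvec"],c["tvec"],c["mtx"],None)[0][:,0]
    A=np.linalg.inv(T@c["tool_from_camera"]); q=P@A[:3,:3].T+A[:3,3]; q=q@c["mtx"].T; return q[:,:2]/q[:,2:]
def tri(cu):
    A=np.zeros((3,3));b=np.zeros(3)
    for o,d in cu:
        o=o.ravel();d=d.ravel()/np.linalg.norm(d);M=np.eye(3)-np.outer(d,d);A+=M;b+=M@o
    return np.linalg.solve(A,b)
E
python3 - <<'E'
from workcell import env, vision
from h import *
import pickle
c={n:cam(vision,n,n+"1") for n in ["top","side"]}
pickle.dump(c,open("c1.pkl","wb"))
im=c["top"]["img"]; hsv=cv2.cvtColor(im,cv2.COLOR_RGB2HSV)
cv2.imwrite("pics/topc.png",cv2.resize(im[150:290,230:500,::-1],None,fx=2.9,fy=2.9,interpolation=cv2.INTER_CUBIC))
s=c["side"]["img"]
cv2.imwrite("pics/sidec.png",cv2.resize(s[130:330,190:430,::-1],None,fx=3,fy=3,interpolation=cv2.INTER_CUBIC))
print(-cv2.Rodrigues(c["top"]["rvec"])[0].T@c["top"]["tvec"],-cv2.Rodrigues(c["side"]["rvec"])[0].T@c["side"]["tvec"])
E
```

```text
[0.1911103  0.05050223 1.91062588] [-0.42077896  0.85742862  1.23463803]
```

View pics/topc.png

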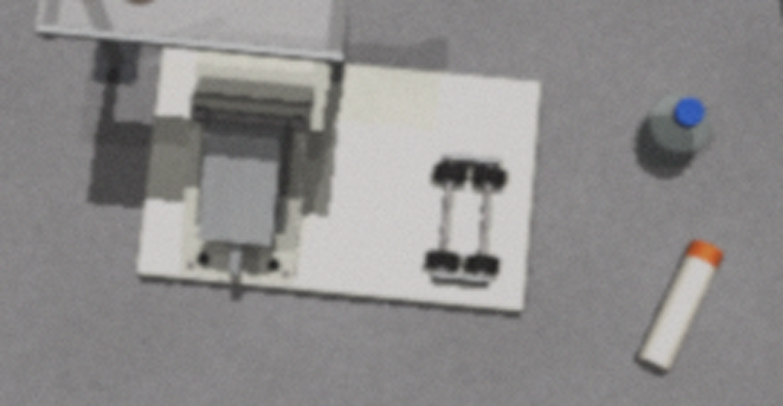

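View pics/sidec.png

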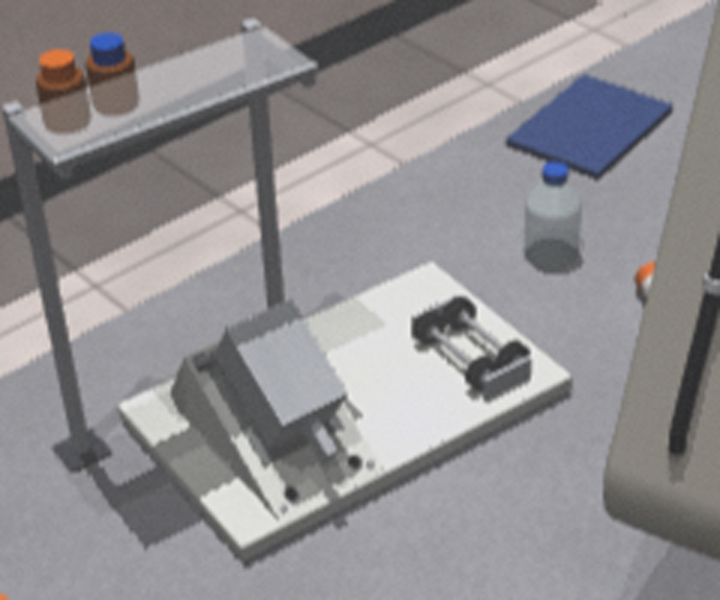

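```bash
cat > m1.py <<'E'
from h import *
import pickle
from scipy.optimize import least_squares
c=pickle.load(open("c1.pkl","rb")); t=c["top"]; im=t["img"]; hsv=cv2.cvtColor(im,cv2.COLOR_RGB2HSV)
# tube
roi=np.zeros(im.shape[:2],np.uint8); roi[225:290,440:490]=1
wh=((hsv[...,2]>165)&(hsv[...,1]<60)&(roi>0)); orr=((hsv[...,1]>120)&((hsv[...,0]<18))&(roi>0))
m=(wh|orr).astype(np.uint8)
cnts=max(cv2.findContours(m,cv2.RETR_EXTERNAL,cv2.CHAIN_APPROX_NONE)[0],key=cv2.contourArea)
r=cv2.minAreaRect(cnts); print(r)
box=cv2.boxPoints(r); P=onz(t,box,0.02); print(P, P.mean(0))
print([np.linalg.norm(P[i]-P[i-1]) for i in range(4)])
oc=np.argwhere(orr).mean(0)[::-1]; wc=np.argwhere(wh).mean(0)[::-1]
po,pw=onz(t,[oc,wc],0.02); d=po-pw; print("cap",po,"body",pw,"yaw",np.arctan2(d[1],d[0]))
# deck
k=np.array([[541,81],[522,311],[138,277],[160,45]])/2.9+[230,150]
Q=onz(t,k,0.03)[:,:2]
loc=np.array([[.135,-.22],[-.135,-.22],[-.135,.22],[.135,.22]])
def f(p):
    C,S=np.cos(p[2]),np.sin(p[2]); return (loc@np.array([[C,S],[-S,C]])+p[:2]-Q).ravel()
s=least_squares(f,[.5,0,0]); print("mixer",s.x,s.fun*1000)
E
python3 m1.py
```

```text
((464.4827880859375, 254.00595092773438), (11.205303192138672, 44.30720520019531), 25.906511306762695)
[[ 0.41724265 -0.31962037  0.02      ]
 [ 0.54812258 -0.39047496  0.02      ]
 [ 0.53099618 -0.42266581  0.02      ]
 [ 0.40050214 -0.35155552  0.02      ]] [ 0.47421589 -0.37107916  0.02      ]
[np.float64(0.03605687597444599), np.float64(0.14882852898592314), np.float64(0.036463197503418504), np.float64(0.14861146721894272)]
cap [ 0.53148362 -0.40171946  0.02      ] body [ 0.46373984 -0.36739834  0.02      ] yaw -0.4689385304357293
mixer [ 0.62408116  0.01010937 -0.11414522] [ 0.92984935 -0.03639312 -0.60824739 -2.37186361  1.40830864  3.254154
 -1.7299106  -0.84589727]
```

```bash
cat >> h.py <<'E'
import json,sys
def getcmd():
    d=json.load(open("cmd.json")); T=np.eye(4);T[:3,:3]=R.from_rotvec(d["r"]).as_matrix();T[:3,3]=d["p"];return T
def setcmd(T): json.dump({"p":list(T[:3,3]),"r":list(R.from_matrix(T[:3,:3]).as_rotvec())},open("cmd.json","w"))
def mk(p,yaw,lean=0):
    # x tool (jaw) at world angle yaw; lean>0: hand tilted toward -(approach dir); rotate about jaw axis
    x=np.array([np.cos(yaw),np.sin(yaw),0]); z=np.array([0,0,-1.]); y=np.cross(z,x)
    M=np.c_[x,y,z]@R.from_rotvec([lean,0,0]).as_matrix()
    T=np.eye(4);T[:3,:3]=M;T[:3,3]=p;return T
def plan(T0,wps,closures,dt=3,dr=3,save=True):
    """wps: list of (T,nrows); closures: 8 values or scalar"""
    rows=[];prev=T0
    cl=closures if hasattr(closures,"__len__") else [closures]*8
    for T,n in wps:
        rr=R.from_matrix(prev[:3,:3].T@T[:3,:3]).as_rotvec()
        for i in range(1,n+1):
            a=i/n
            M=prev[:3,:3]@R.from_rotvec(rr*a).as_matrix(); p=prev[:3,3]+a*(T[:3,3]-prev[:3,3])
            w=R.from_matrix(T0[:3,:3].T@M).as_rotvec(); t=T0[:3,:3].T@(p-T0[:3,3])
            rows.append([*(np.round(w,dr)+0.),*(np.round(t,dt)+0.),cl[len(rows)]])
        prev=T
    assert len(rows)==8
    print(json.dumps([[float(f"{v:.4f}") for v in r] for r in rows]))
    l=rows[-1]; Tn=np.eye(4);Tn[:3,:3]=T0[:3,:3]@R.from_rotvec(l[:3]).as_matrix();Tn[:3,3]=T0[:3,3]+T0[:3,:3]@np.array(l[3:6])
    if save: setcmd(Tn)
    print("end",Tn[:3,3].round(4))
    return Tn
def fk_check(): pass
E
python3 - <<'E'
from h import *
import pickle
c=pickle.load(open("c1.pkl","rb"));t=c["top"]
print("bottle cap",onz(t,[[468,188.6]],.13)); 
T=mk([0.186,-0.597,0.215],-1.271-0.0024); print(R.from_matrix(T[:3,:3]).as_rotvec()); setcmd(T)
plan(T,[(mk([0.474,-0.371,0.20],-2.05),7),(mk([0.474,-0.371,0.20],-2.05),1)],0)
# project hypothesised mixer features
x=[.624,.010,-.114]
C,S=np.cos(x[2]),np.sin(x[2])
W=lambda p:np.array([x[0]+C*p[0]-S*p[1],x[1]+S*p[0]+C*p[1],p[2]])
print("cradle",W([-.04,-.145,.085]))
for n,P in [("wheel tops",[[-.04+a,-.145+b,.052] for a in(-.05,.05) for b in (-.022,.022)])]:
    P=np.array([W(p) for p in P])
    print(n,(proj(t,P)-[230,150])*2.9,"side",(proj(c["side"],P)-[190,130])*3)
E
```

```text
bottle cap [[ 0.66515107 -0.36940807  0.13      ]]
[ 2.52603569 -1.86781908  0.        ]
[[0.0, 0.0, 0.111, -0.019, -0.049, 0.002, 0.0], [0.0, 0.0, 0.222, -0.038, -0.098, 0.004, 0.0], [0.0, 0.0, 0.333, -0.056, -0.146, 0.006, 0.0], [0.0, 0.0, 0.444, -0.075, -0.195, 0.009, 0.0], [0.0, 0.0, 0.555, -0.094, -0.244, 0.011, 0.0], [0.0, 0.0, 0.666, -0.113, -0.293, 0.013, 0.0], [0.0, 0.0, 0.777, -0.132, -0.342, 0.015, 0.0], [0.0, 0.0, 0.777, -0.132, -0.342, 0.015, 0.0]]
end [ 0.4743 -0.3706  0.2   ]
cradle [ 0.56776542 -0.12950868  0.085     ]
wheel tops [[482.16616125 264.5781815 ]
 [442.84532918 260.99994853]
 [488.8965642  177.4720173 ]
 [449.91217958 173.96544879]] side [[516.14622694 355.9702258 ]
 [485.43217649 371.55978264]
 [461.94424999 311.2898773 ]
 [431.70171698 325.88256017]]
```

Call:
send_rows:
  steps:
    - [0.0,0.0,0.111,-0.019,-0.049,0.002,0.0]
    - [0.0,0.0,0.222,-0.038,-0.098,0.004,0.0]
    - [0.0,0.0,0.333,-0.056,-0.146,0.006,0.0]
    - [0.0,0.0,0.444,-0.075,-0.195,0.009,0.0]
    - [0.0,0.0,0.555,-0.094,-0.244,0.011,0.0]
    - [0.0,0.0,0.666,-0.113,-0.293,0.013,0.0]
    - [0.0,0.0,0.777,-0.132,-0.342,0.015,0.0]
    - [0.0,0.0,0.777,-0.132,-0.342,0.015,0.0]

```text
t: 1.25
tool_pos: [0.4753, -0.3669, 0.1993]
orientation: [-1.64, 2.679, 0.0]
wrist_force: [-0.1, -0.2, -0.3]
finger_gap: 0.0917
```

```bash
cat > look.py <<'E'
from workcell import env, vision
from h import *
import pickle
names=sys.argv[2].split(","); tag=sys.argv[1]
out={"s":env.get_state()}
for n in names:
    out["s"]=env.get_state(); out[n]=cam(vision,n,n+tag); out["s_"+n]=out["s"]
pickle.dump(out,open(f"c{tag}.pkl","wb"))
s=out["s"]; T=toolT(s); print(s["t"],s["tool_pos"].round(4),"F",s["wrist_force"].round(2),"gap",round(s["finger_gap"],4))
print("z",T[:3,2].round(3),"x",T[:3,0].round(3),"q",s["q"].round(3))
Tc=getcmd(); print("cmd-meas",(Tc[:3,3]-T[:3,3]).round(4), R.from_matrix(Tc[:3,:3].T@T[:3,:3]).as_rotvec().round(4))
E
python3 look.py 2 wrist
```

```text
1.25 [ 0.4753 -0.3669  0.1993] F [-0.14 -0.25 -0.32] gap 0.0917
z [ 0.     0.001 -1.   ] x [-0.455 -0.891 -0.001] q [-6.600e-01  3.300e-01  1.703e+00  1.000e-03  1.109e+00  1.383e+00]
cmd-meas [-0.001  -0.0037  0.0007] [ 0.     -0.0006 -0.0073]
```

View pics/wrist2.png

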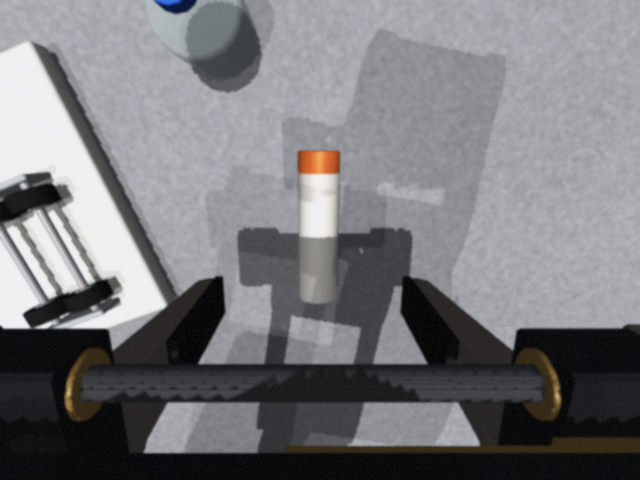

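```bash
python3 - <<'E'
from h import *
import pickle
d=pickle.load(open("c2.pkl","rb"));c=d["wrist"];T=toolT(d["s"])
for z in(.02,.03): 
    P=onz(c,[[319,151],[318.5,301]],z,T); print(P,P.mean(0),np.arctan2(*(P[0]-P[1])[[1,0]]),np.linalg.norm(P[0]-P[1]))
Q=onz(c,[[298,220],[340,220]],.02,T);print(Q,np.linalg.norm(Q[0]-Q[1]),T[:3,:3].T@(Q.mean(0)-T[:3,3]))
print((T@c["tool_from_camera"])[:3,3])
E
```

```text
[[ 0.53456436 -0.40453878  0.02      ]
 [ 0.39578625 -0.33394831  0.02      ]] [ 0.46517531 -0.36924354  0.02      ] -0.47054926836568056 0.15569964311388737
[[ 0.53471557 -0.40442007  0.03      ]
 [ 0.39990477 -0.3358476   0.03      ]] [ 0.46731017 -0.37013384  0.03      ] -0.4705492683656808 0.15124858953949594
[[ 0.48411955 -0.35539992  0.02      ]
 [ 0.46488479 -0.3930937   0.02      ]] 0.04231780681099807 [ 0.0070462  -0.00264359  0.17931102]
[ 0.53985375 -0.40038646  0.36980402]
```

```bash
python3 - <<'E'
from h import *
T=getcmd()
A=mk([.470,-.3715,.04],-2.042);B=mk([.470,-.3715,.005],-2.042)
plan(T,[(A,5),(B,3)],0)
E
```

```text
[[0.0, 0.0, -0.002, 0.001, 0.001, 0.032, 0.0], [0.0, 0.0, -0.003, 0.001, 0.001, 0.064, 0.0], [0.0, 0.0, -0.005, 0.002, 0.002, 0.096, 0.0], [0.0, 0.0, -0.007, 0.002, 0.003, 0.128, 0.0], [0.0, 0.0, -0.008, 0.003, 0.003, 0.16, 0.0], [0.0, 0.0, -0.008, 0.003, 0.003, 0.172, 0.0], [0.0, 0.0, -0.008, 0.003, 0.003, 0.183, 0.0], [0.0, 0.0, -0.008, 0.003, 0.003, 0.195, 0.0]]
end [ 0.4703 -0.3719  0.005 ]
```

Call:
send_rows:
  steps:
    - [0.0,0.0,-0.002,0.001,0.001,0.032,0.0]
    - [0.0,0.0,-0.003,0.001,0.001,0.064,0.0]
    - [0.0,0.0,-0.005,0.002,0.002,0.096,0.0]
    - [0.0,0.0,-0.007,0.002,0.003,0.128,0.0]
    - [0.0,0.0,-0.008,0.003,0.003,0.16,0.0]
    - [0.0,0.0,-0.008,0.003,0.003,0.172,0.0]
    - [0.0,0.0,-0.008,0.003,0.003,0.183,0.0]
    - [0.0,0.0,-0.008,0.003,0.003,0.195,0.0]

```text
t: 2.3
tool_pos: [0.4695, -0.3711, 0.0049]
orientation: [-1.646, 2.675, -0.003]
wrist_force: [-0.2, -0.1, -1.0]
finger_gap: 0.0916
```

```bash
python3 look.py 3 wrist
```

```text
2.3 [ 0.4695 -0.3711  0.0049] F [-0.17 -0.15 -0.96] gap 0.0916
z [ 0.001 -0.001 -1.   ] x [-0.45  -0.893  0.   ] q [-0.671  0.577  1.83  -0.     0.733  1.367]
cmd-meas [ 0.0008 -0.0007  0.0001] [ 0.0016  0.0004 -0.0043]
```

View pics/wrist3.png

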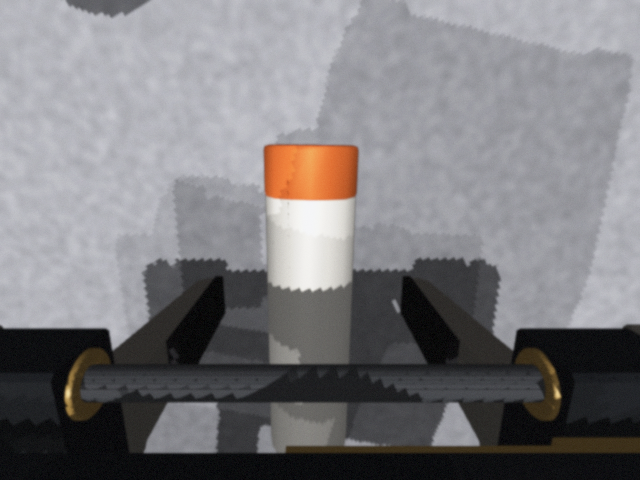

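The tube sits centred between the fingers (column 311). Closing.

Call:
send_rows:
  steps:
    - [0,0,0,0,0,0,0.4]
    - [0,0,0,0,0,0,0.5]
    - [0,0,0,0,0,0,0.55]
    - [0,0,0,0,0,0,0.6]
    - [0,0,0,0,0,0,0.7]
    - [0,0,0,0,0,0,0.7]
    - [0,0,0,0,0,0,0.7]
    - [0,0,0,0,0,0,0.7]
  grip_force: 12

```text
t: 3.35
tool_pos: [0.4691, -0.3704, 0.0046]
orientation: [-1.647, 2.675, 0.0]
wrist_force: [0.2, 1.1, 1.7]
finger_gap: 0.0396
```

```bash
python3 - <<'E'
from h import *
T=getcmd()
A=mk([.4703,-.3719,.08],-2.042);B=mk([.470,-.3,.22],-2.042)
plan(T,[(A,4),(B,4)],0.7)
E
```

```text
[[0.0, 0.0, 0.0, 0.0, 0.0, -0.019, 0.7], [0.0, 0.0, 0.0, 0.0, 0.0, -0.037, 0.7], [0.0, 0.0, 0.0, 0.0, 0.0, -0.056, 0.7], [0.0, 0.0, 0.0, 0.0, 0.0, -0.075, 0.7], [0.0, 0.0, 0.0, -0.016, 0.008, -0.11, 0.7], [0.0, 0.0, 0.0, -0.032, 0.016, -0.145, 0.7], [0.0, 0.0, 0.0, -0.048, 0.025, -0.18, 0.7], [0.0, 0.0, 0.0, -0.064, 0.033, -0.215, 0.7]]
end [ 0.4699 -0.2998  0.22  ]
```

Call:
send_rows:
  steps:
    - [0.0,0.0,0.0,0.0,0.0,-0.019,0.7]
    - [0.0,0.0,0.0,0.0,0.0,-0.037,0.7]
    - [0.0,0.0,0.0,0.0,0.0,-0.056,0.7]
    - [0.0,0.0,0.0,0.0,0.0,-0.075,0.7]
    - [0.0,0.0,0.0,-0.016,0.008,-0.11,0.7]
    - [0.0,0.0,0.0,-0.032,0.016,-0.145,0.7]
    - [0.0,0.0,0.0,-0.048,0.025,-0.18,0.7]
    - [0.0,0.0,0.0,-0.064,0.033,-0.215,0.7]

```text
t: 4.35
tool_pos: [0.4682, -0.2977, 0.2218]
orientation: [-1.647, 2.675, -0.001]
wrist_force: [0.0, 0.2, -2.1]
finger_gap: 0.0398
```

```bash
python3 look.py 4 wrist,top; python3 - <<'E'
from h import *
T=getcmd()
plan(T,[(mk([.568,-.130,.20],-1.685),7),(mk([.568,-.130,.20],-1.685),1)],0.7)
E
```

```text
4.4 [ 0.4699 -0.2971  0.2263] F [ 0.57 -0.19  1.96] gap 0.0399
z [ 0.005 -0.002 -1.   ] x [-0.45  -0.893 -0.   ] q [-5.670e-01  2.310e-01  1.774e+00  1.000e-03  1.130e+00  1.470e+00]
cmd-meas [ 0.     -0.0028 -0.0063] [ 0.0058 -0.0004 -0.0046]
[[0.0, 0.0, -0.051, -0.028, -0.001, 0.003, 0.7], [0.0, 0.0, -0.102, -0.056, -0.003, 0.006, 0.7], [0.0, 0.0, -0.153, -0.084, -0.004, 0.009, 0.7], [0.0, 0.0, -0.204, -0.112, -0.006, 0.011, 0.7], [0.0, 0.0, -0.255, -0.14, -0.007, 0.014, 0.7], [0.0, 0.0, -0.306, -0.168, -0.009, 0.017, 0.7], [0.0, 0.0, -0.357, -0.196, -0.01, 0.02, 0.7], [0.0, 0.0, -0.357, -0.196, -0.01, 0.02, 0.7]]
end [ 0.5679 -0.1298  0.2   ]
```

View pics/wrist4.png

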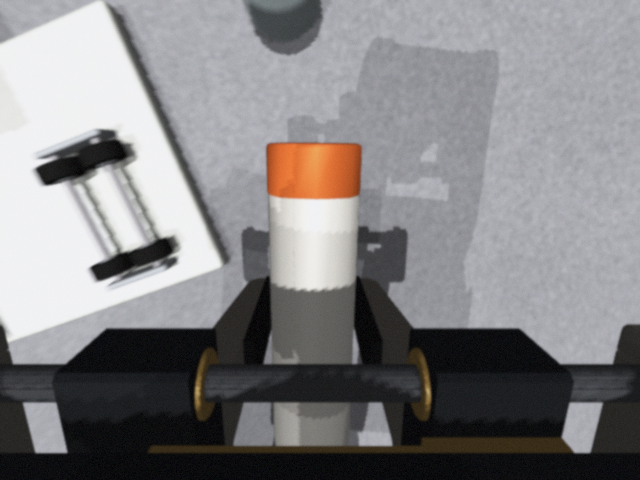

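View pics/top4.png

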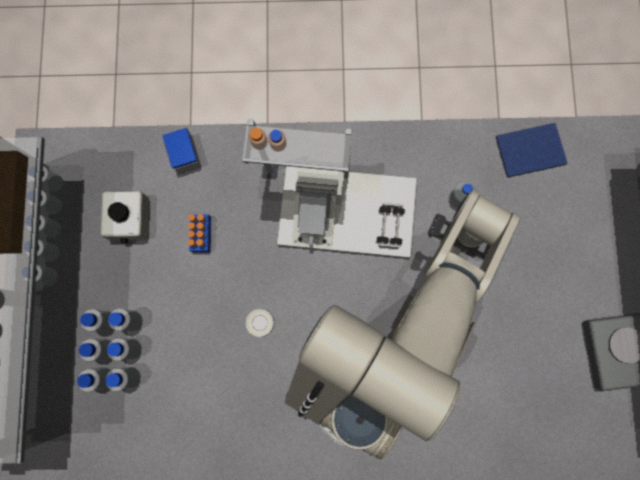

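```bash
python3 - <<'E'
from h import *
import pickle
d=pickle.load(open("c4.pkl","rb"));c=d["wrist"];T=toolT(d["s_wrist"])
print(d["s_wrist"]["t"],T[:3,3])
im=c["img"]
cv2.imwrite("pics/w4c.png",cv2.resize(im[100:300,10:230,::-1],None,fx=3,fy=3,interpolation=cv2.INTER_CUBIC))
A=c["tool_from_camera"]
for uv in([314,143],[314,196]):
    dd=A[:3,:3]@np.linalg.inv(c["mtx"])@[*uv,1]; o=A[:3,3]
    for z in(-.0165,-.036): print(uv,z,o+dd*(z-o[2])/dd[2])
x=[.624,.010,-.114]
C,S=np.cos(x[2]),np.sin(x[2])
W=lambda p:np.array([x[0]+C*p[0]-S*p[1],x[1]+S*p[0]+C*p[1],p[2]])
P=np.array([W([-.04+a,-.145+b,.072]) for a in(-.05,.05) for b in (-.022,.022)])
print("wheel top pred",(proj(c,P,T)-[10,100])*3)
print("deck",(proj(c,[W([.135,-.22,.03]),W([-.135,-.22,.03])],T)-[10,100])*3)
E
```

```text
4.35 [ 0.46815372 -0.29765825  0.2217961 ]
[314, 143] -0.0165 [ 0.00104152 -0.07474134 -0.0165    ]
[314, 143] -0.036 [ 0.00095675 -0.07448841 -0.036     ]
[314, 196] -0.0165 [ 0.00107547 -0.05252493 -0.0165    ]
[314, 196] -0.036 [ 0.00098641 -0.05508537 -0.036     ]
wheel top pred [[408.93588549 467.95060147]
 [285.61965812 513.43184782]
 [251.85937309 161.70407048]
 [120.95376396 214.55846648]]
deck [[ 284.79110632 -309.80789121]
 [ 651.25216785  497.08074983]]
```

View pics/w4c.png

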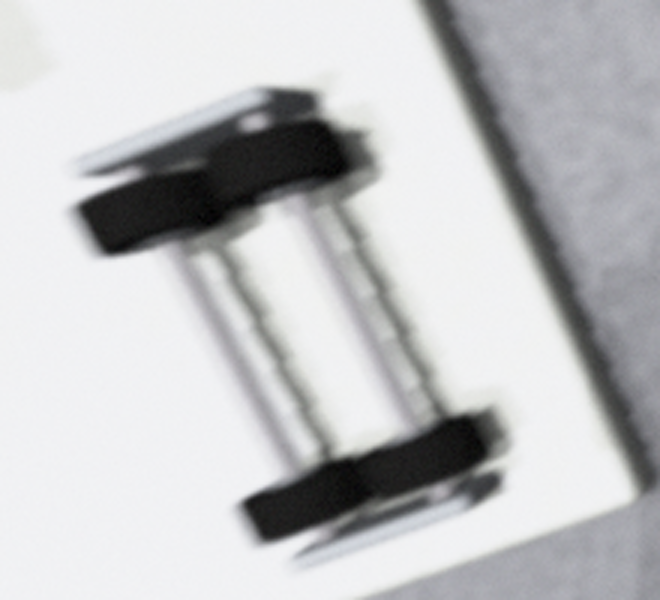

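```bash
python3 - <<'E'
from h import *
import pickle
d=pickle.load(open("c4.pkl","rb"));c=d["wrist"]
for s in("s_wrist","s"):
    T=toolT(d[s])
    uv=np.array([[422,460],[305,500],[275,160],[148,212]])/3.+[10,100]
    P=onz(c,uv,.055,T);print(P.round(4),P.mean(0)); a=P[2:].mean(0)-P[:2].mean(0);b=P[[1,3]].mean(0)-P[[0,2]].mean(0)
    print("len",np.linalg.norm(a),np.arctan2(a[1],a[0]),np.linalg.norm(b),np.arctan2(-b[0],b[1]))
    print("deck corner",onz(c,np.array([[640,488]])/3+[10,100],.03,T))
p=pickle.load(open("c1.pkl","rb"));t=p["top"]
uv=np.array([[481,264],[442,261],[489,177],[451,172]])/2.9+[230,150]
P=onz(t,uv,.055);print(P.mean(0));a=P[2:].mean(0)-P[:2].mean(0);print(np.linalg.norm(a),np.arctan2(a[1],a[0]))
E
```

```text
[[ 0.515  -0.1413  0.055 ]
 [ 0.5209 -0.0984  0.055 ]
 [ 0.6165 -0.1545  0.055 ]
 [ 0.6214 -0.1098  0.055 ]] [ 0.56846982 -0.12601382  0.055     ]
len 0.10170821988051429 -0.12144676139569419 0.044097555824738566 -0.1228755040615269
deck corner [[ 0.46964308 -0.19134497  0.03      ]]
[[ 0.5174 -0.1385  0.055 ]
 [ 0.5233 -0.0951  0.055 ]
 [ 0.6203 -0.1516  0.055 ]
 [ 0.6252 -0.1063  0.055 ]] [ 0.5715498  -0.12288387  0.055     ]
len 0.10313408085073965 -0.11821356411045997 0.04467385195080166 -0.1226044648825653
deck corner [[ 0.47157    -0.18944783  0.03      ]]
[ 0.56802744 -0.12902416  0.055     ]
0.10109159073752631 -0.13079064395228074
```

```bash
python3 - <<'E'
from h import *
T=getcmd()
W=mk([.50,-.215,.20],-1.691)
plan(T,[(W,5),(W,3)],0.7)
E
```

```text
[[0.0, 0.0, 0.001, 0.018, 0.012, 0.0, 0.7], [0.0, 0.0, 0.002, 0.037, 0.023, 0.0, 0.7], [0.0, 0.0, 0.003, 0.055, 0.035, 0.0, 0.7], [0.0, 0.0, 0.004, 0.074, 0.046, 0.0, 0.7], [0.0, 0.0, 0.006, 0.092, 0.058, 0.0, 0.7], [0.0, 0.0, 0.006, 0.092, 0.058, 0.0, 0.7], [0.0, 0.0, 0.006, 0.092, 0.058, 0.0, 0.7], [0.0, 0.0, 0.006, 0.092, 0.058, 0.0, 0.7]]
end [ 0.4998 -0.2146  0.2   ]
```

```bash
python3 - <<'E'
from h import *
T=mk([.4699,-.2998,.22],-2.0427+0.000)
W=mk([.50,-.215,.20],-1.691)
plan(T,[(W,5),(W,3)],0.7)
E
```

```text
[[0.0, 0.0, -0.07, -0.018, 0.002, 0.004, 0.7], [0.0, 0.0, -0.141, -0.036, 0.005, 0.008, 0.7], [0.0, 0.0, -0.211, -0.054, 0.007, 0.012, 0.7], [0.0, 0.0, -0.281, -0.071, 0.009, 0.016, 0.7], [0.0, 0.0, -0.352, -0.089, 0.012, 0.02, 0.7], [0.0, 0.0, -0.352, -0.089, 0.012, 0.02, 0.7], [0.0, 0.0, -0.352, -0.089, 0.012, 0.02, 0.7], [0.0, 0.0, -0.352, -0.089, 0.012, 0.02, 0.7]]
end [ 0.4997 -0.2151  0.2   ]
```

Call:
send_rows:
  steps:
    - [0.0,0.0,-0.07,-0.018,0.002,0.004,0.7]
    - [0.0,0.0,-0.141,-0.036,0.005,0.008,0.7]
    - [0.0,0.0,-0.211,-0.054,0.007,0.012,0.7]
    - [0.0,0.0,-0.281,-0.071,0.009,0.016,0.7]
    - [0.0,0.0,-0.352,-0.089,0.012,0.02,0.7]
    - [0.0,0.0,-0.352,-0.089,0.012,0.02,0.7]
    - [0.0,0.0,-0.352,-0.089,0.012,0.02,0.7]
    - [0.0,0.0,-0.352,-0.089,0.012,0.02,0.7]

```text
t: 5.45
tool_pos: [0.4977, -0.2141, 0.1997]
orientation: [2.089, -2.347, 0.0]
wrist_force: [0.0, 0.3, -1.3]
finger_gap: 0.0395
```

```bash
python3 look.py 5 wrist;python3 look.py 5b side
```

```text
5.45 [ 0.4977 -0.2141  0.1997] F [ 0.03  0.26 -1.32] gap 0.0395
z [ 0. -0. -1.] x [-0.116 -0.993  0.   ] q [-0.409  0.24   1.827 -0.     1.074  1.278]
cmd-meas [ 0.0019 -0.001   0.0003] [ 0.0002  0.0002 -0.0036]
5.5 [ 0.4977 -0.2141  0.1997] F [-0.14  1.33 -1.64] gap 0.0394
z [ 0. -0. -1.] x [-0.116 -0.993  0.   ] q [-0.409  0.24   1.827 -0.     1.074  1.278]
cmd-meas [ 0.002  -0.001   0.0003] [ 0.0002  0.0002 -0.0037]
```

View pics/wrist5.png

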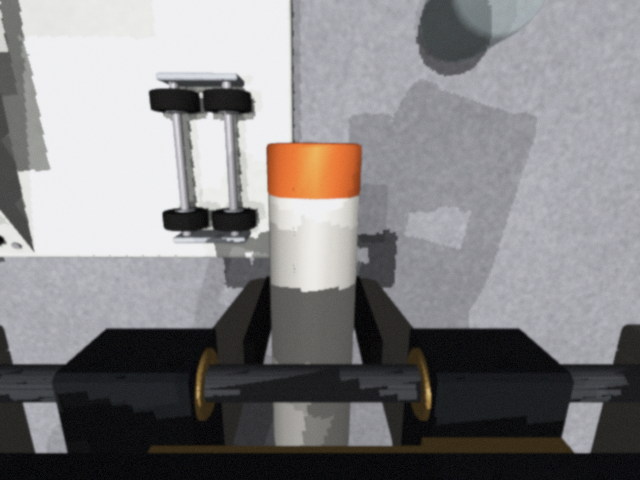

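View pics/side5b.png

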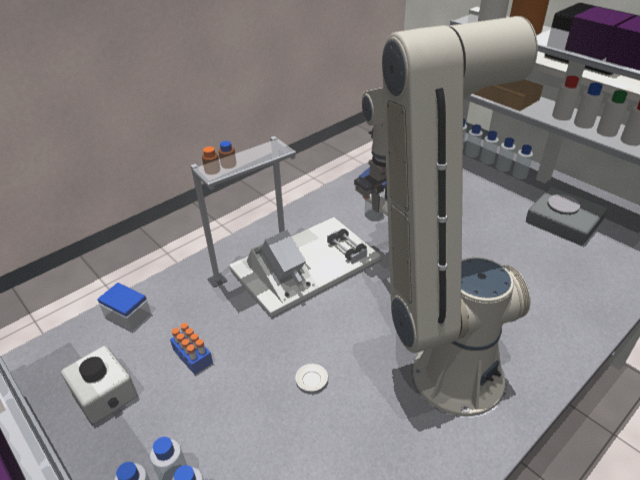

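```bash
python3 - <<'E'
from h import *
import pickle
d=pickle.load(open("c5.pkl","rb"));c=d["wrist"];T=toolT(d["s_wrist"])
v=cv2.cvtColor(c["img"],cv2.COLOR_RGB2GRAY); m=((v<60)*255).astype(np.uint8); m[:, :140]=0;m[:,262:]=0;m[:80]=0;m[245:]=0
m=cv2.morphologyEx(m,cv2.MORPH_OPEN,np.ones((7,7)))
n,_,st,ce=cv2.connectedComponentsWithStats(m); print(st,ce)
P=onz(c,[[174,100],[228,100],[185,219],[234,219]],.058,T); print(P.round(4),P.mean(0).round(4))
a=P[:2].mean(0)-P[2:].mean(0);b=P[[0,2]].mean(0)-P[[1,3]].mean(0)
print(np.linalg.norm(a),np.arctan2(a[1],a[0]),np.linalg.norm(b),np.arctan2(-b[0],b[1]))
Rr=onz(c,[[181.5,120],[186,205],[231,120],[234,205]],.052,T);print("rods",Rr.round(4)); e=Rr[0]-Rr[1];print(np.arctan2(e[1],e[0]));e=Rr[2]-Rr[3];print(np.arctan2(e[1],e[0]))
D=onz(c,[[292,30],[293,130],[60,256],[230,256]],.03,T);print("deck",D.round(4))
e=D[0]-D[1];print(np.arctan2(e[1],e[0])); e=D[2]-D[3];print(np.arctan2(-e[0],e[1]))
E
```

```text
[[     0      0    640    480 303447]
 [   151     89     50     24   1034]
 [   203     89     49     24   1026]
 [   164    208     45     23    841]
 [   212    209     44     23    852]] [[320.91388941 240.55303233]
 [175.38491296 100.33268859]
 [226.8625731  100.54483431]
 [186.61831153 219.67776457]
 [233.55399061 220.24882629]]
[[ 0.621  -0.1137  0.058 ]
 [ 0.6158 -0.158   0.058 ]
 [ 0.5219 -0.1019  0.058 ]
 [ 0.5168 -0.1456  0.058 ]] [ 0.5689 -0.1298  0.058 ]
0.09981526051773086 -0.12153917943024314 0.04427906331890879 -0.11593947114714845
rods [[ 0.6056 -0.1145  0.052 ]
 [ 0.5335 -0.1032  0.052 ]
 [ 0.6007 -0.1564  0.052 ]
 [ 0.5285 -0.1464  0.052 ]]
-0.1564707378809632
-0.13864494101111347
deck [[ 0.6689 -0.2166  0.03  ]
 [ 0.5877 -0.2069  0.03  ]
 [ 0.4949  0.0419  0.03  ]
 [ 0.4751 -0.1281  0.03  ]]
-0.11974128255202872
-0.1160051259834501
```

```bash
python3 - <<'E'
from h import *
T=getcmd()
A=mk([.570,-.1305,.13],-1.689);
plan(T,[(A,6),(A,2)],0.7)
E
```

```text
[[0.0, 0.0, 0.0, -0.015, -0.01, 0.012, 0.7], [0.0, 0.0, -0.001, -0.031, -0.02, 0.023, 0.7], [0.0, 0.0, -0.001, -0.046, -0.03, 0.035, 0.7], [0.0, 0.0, -0.001, -0.062, -0.04, 0.047, 0.7], [0.0, 0.0, -0.001, -0.077, -0.05, 0.058, 0.7], [0.0, 0.0, -0.002, -0.092, -0.06, 0.07, 0.7], [0.0, 0.0, -0.002, -0.092, -0.06, 0.07, 0.7], [0.0, 0.0, -0.002, -0.092, -0.06, 0.07, 0.7]]
end [ 0.5702 -0.1309  0.13  ]
```

Call:
send_rows:
  steps:
    - [0.0,0.0,0.0,-0.015,-0.01,0.012,0.7]
    - [0.0,0.0,-0.001,-0.031,-0.02,0.023,0.7]
    - [0.0,0.0,-0.001,-0.046,-0.03,0.035,0.7]
    - [0.0,0.0,-0.001,-0.062,-0.04,0.047,0.7]
    - [0.0,0.0,-0.001,-0.077,-0.05,0.058,0.7]
    - [0.0,0.0,-0.002,-0.092,-0.06,0.07,0.7]
    - [0.0,0.0,-0.002,-0.092,-0.06,0.07,0.7]
    - [0.0,0.0,-0.002,-0.092,-0.06,0.07,0.7]

```text
t: 6.55
tool_pos: [0.5679, -0.1291, 0.1296]
orientation: [2.092, -2.343, 0.0]
wrist_force: [0.2, 0.2, -1.1]
finger_gap: 0.0394
```

```bash
python3 look.py 6 wrist;python3 look.py 6b top
```

```text
6.55 [ 0.5679 -0.1291  0.1296] F [ 0.21  0.22 -1.11] gap 0.0394
z [-0. -0. -1.] x [-0.113 -0.994  0.   ] q [-0.226  0.382  1.802 -0.     0.958  1.458]
cmd-meas [ 0.0023 -0.0019  0.0004] [-0.0002  0.0002 -0.0051]
6.6 [ 0.5679 -0.1293  0.1299] F [-0.07 -0.84 -1.39] gap 0.0397
z [ 0. -0. -1.] x [-0.113 -0.994  0.   ] q [-0.226  0.382  1.802 -0.     0.958  1.458]
cmd-meas [ 0.0023 -0.0016  0.0001] [ 0.0002  0.0002 -0.0046]
```

View pics/wrist6.png

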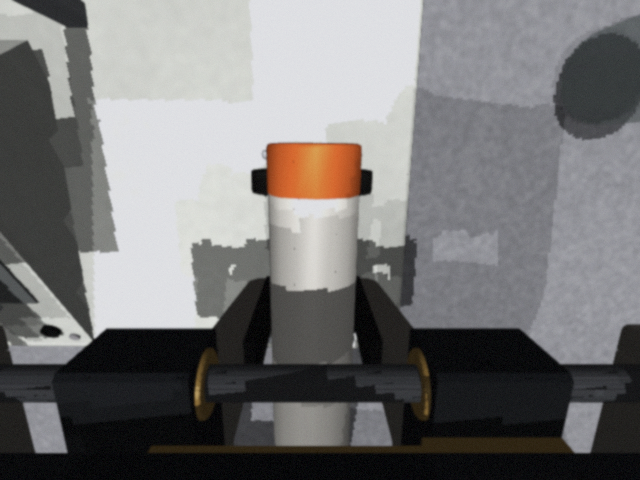

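View pics/top6b.png

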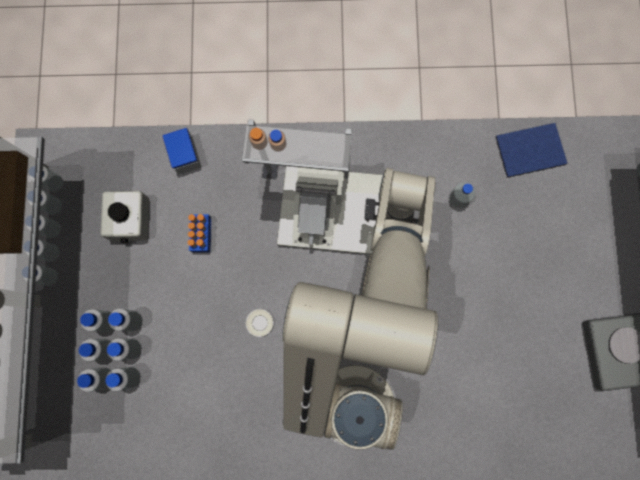

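Call:
send_rows:
  steps:
    - [0,0,0.005,0,-0.001,0.015,0.7]
    - [0,0,0.005,0.001,-0.001,0.03,0.7]
    - [0,0,0.005,0.001,-0.001,0.04,0.7]
    - [0,0,0.005,0.001,-0.001,0.048,0.7]
    - [0,0,0.005,0.001,-0.001,0.054,0.7]
    - [0,0,0.005,0.001,-0.001,0.058,0.7]
    - [0,0,0.005,0.001,-0.001,0.059,0.7]
    - [0,0,0.005,0.001,-0.001,0.059,0.7]

```text
t: 7.65
tool_pos: [0.569, -0.13, 0.0711]
orientation: [-2.086, 2.349, -0.0]
wrist_force: [-1.9, 1.6, 2.4]
finger_gap: 0.0398
```

```bash
cat > adv.py <<'E'
from h import *
l=[float(v) for v in sys.argv[1].split(",")]; T0=getcmd(); Tn=np.eye(4);Tn[:3,:3]=T0[:3,:3]@R.from_rotvec(l[:3]).as_matrix();Tn[:3,3]=T0[:3,3]+T0[:3,:3]@np.array(l[3:6]);setcmd(Tn);print("cmd",Tn[:3,3].round(4))
E
python3 adv.py 0,0,.005,.001,-.001,.059; python3 look.py 7 wrist
```

```text
cmd [ 0.5711 -0.132   0.071 ]
7.65 [ 0.569  -0.13    0.0711] F [-1.87  1.64  2.37] gap 0.0398
z [ 0.  0. -1.] x [-0.118 -0.993 -0.   ] q [-0.227  0.462  1.836  0.     0.844  1.462]
cmd-meas [ 0.0022 -0.002  -0.0001] [ 0.0003 -0.0001 -0.0047]
```

View pics/wrist7.png

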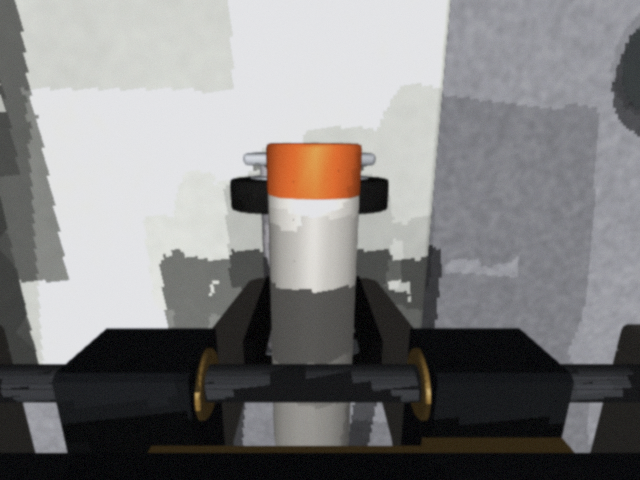

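Call:
send_rows:
  steps:
    - [0,0,0,-0.001,0,0.0,0.7]
    - [0,0,0,-0.001,0,0.001,0.7]
    - [0,0,0,-0.001,0,0.001,0.55]
    - [0,0,0,-0.001,0,0.001,0.52]
    - [0,0,0,-0.001,0,0.001,0.48]
    - [0,0,0,-0.001,0,0.001,0.42]
    - [0,0,0,-0.001,0,0.001,0.35]
    - [0,0,0,-0.001,0,0.001,0.25]
  grip_force: 6

```text
t: 8.7
tool_pos: [0.5689, -0.1291, 0.0696]
orientation: [2.086, -2.349, -0.0]
wrist_force: [-0.1, 0.5, -0.2]
finger_gap: 0.0676
```

```bash
python3 adv.py 0,0,0,-.001,0,.001; python3 look.py 8 wrist
```

```text
cmd [ 0.5712 -0.131   0.07  ]
8.7 [ 0.5689 -0.1291  0.0696] F [-0.06  0.49 -0.19] gap 0.0676
z [-0. -0. -1.] x [-0.118 -0.993  0.   ] q [-0.226  0.464  1.837 -0.     0.841  1.463]
cmd-meas [ 0.0023 -0.0019  0.0004] [-0.      0.     -0.0047]
```

View pics/wrist8.png

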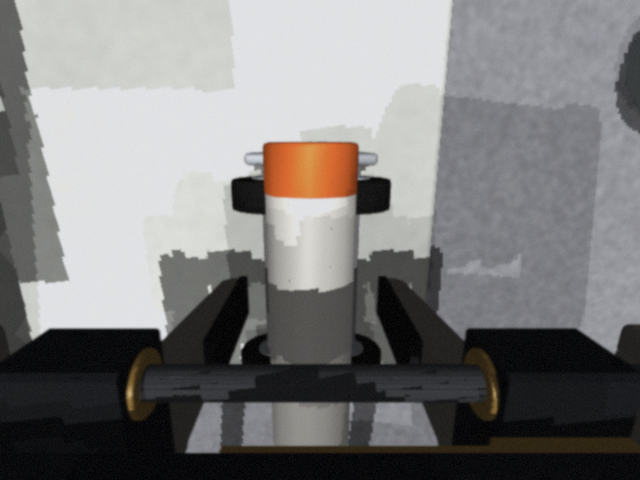

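```bash
python3 - <<'E'
from h import *
import pickle
c=pickle.load(open("c6b.pkl","rb"));t=c["top"]
cv2.imwrite("pics/t6c.png",cv2.resize(t["img"][110:260,230:370,::-1],None,fx=5,fy=4,interpolation=cv2.INTER_CUBIC))
s=pickle.load(open("c5b.pkl","rb"))["side"]
cv2.imwrite("pics/s5c.png",cv2.resize(s["img"][130:310,180:320,::-1],None,fx=4,fy=3.3,interpolation=cv2.INTER_CUBIC))
yaw=-.118;C,S=np.cos(yaw),np.sin(yaw);O=np.array([.6258,.0093])
p=onz(t,[[230+235/2.9,150+295/2.9]],.0937)[0]; l=np.array([[C,S],[-S,C]])@(p[:2]-O); print("fin tip mixer",l,"hx",l[0]+.1696)
T=getcmd()
A=T.copy();A[2,3]=.14;B=mk([.53,-.125,.24],-1.689)
plan(T,[(A,4),(B,4)],[.1,0,0,0,0,0,0,0])
E
```

```text
fin tip mixer [-0.15833488  0.10160151] hx 0.011265115457415459
[[0.0, 0.0, 0.0, 0.0, 0.0, -0.018, 0.1], [0.0, 0.0, 0.0, 0.0, 0.0, -0.035, 0.0], [0.0, 0.0, 0.0, 0.0, 0.0, -0.053, 0.0], [0.0, 0.0, 0.0, 0.0, 0.0, -0.07, 0.0], [0.0, 0.0, -0.001, 0.0, 0.01, -0.095, 0.0], [0.0, 0.0, -0.002, 0.0, 0.021, -0.12, 0.0], [0.0, 0.0, -0.004, -0.001, 0.031, -0.145, 0.0], [0.0, 0.0, -0.005, -0.001, 0.042, -0.17, 0.0]]
end [ 0.5297 -0.1249  0.24  ]
```

View pics/t6c.png

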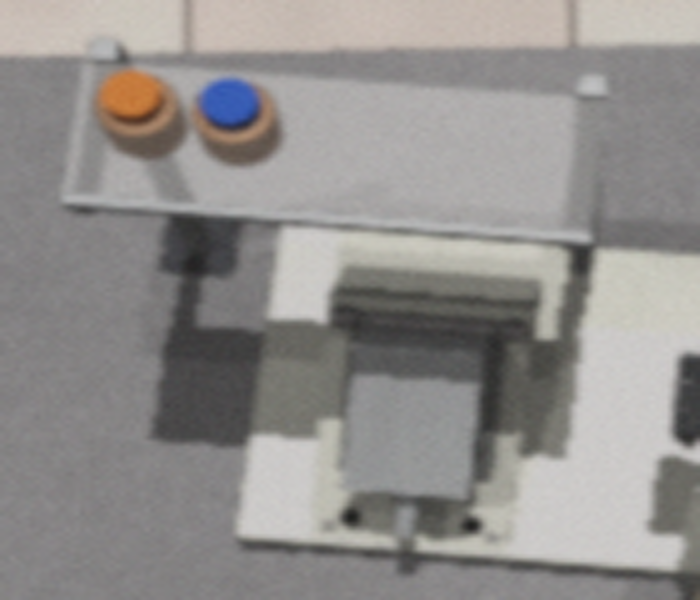

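View pics/s5c.png

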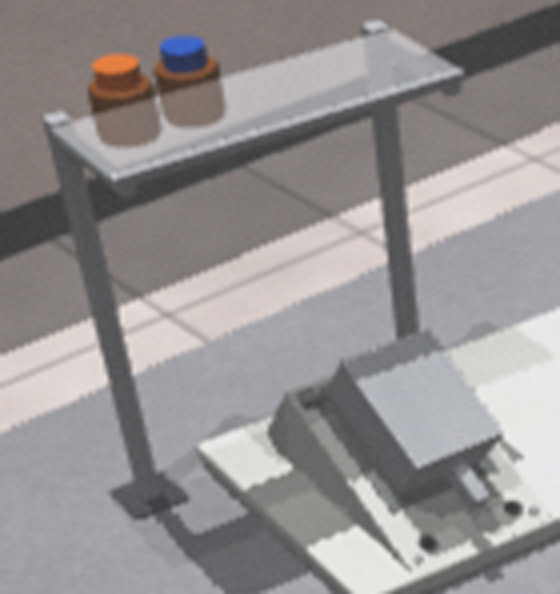

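Call:
send_rows:
  steps:
    - [0.0,0.0,0.0,0.0,0.0,-0.018,0.1]
    - [0.0,0.0,0.0,0.0,0.0,-0.035,0.0]
    - [0.0,0.0,0.0,0.0,0.0,-0.053,0.0]
    - [0.0,0.0,0.0,0.0,0.0,-0.07,0.0]
    - [0.0,0.0,-0.001,0.0,0.01,-0.095,0.0]
    - [0.0,0.0,-0.002,0.0,0.021,-0.12,0.0]
    - [0.0,0.0,-0.004,-0.001,0.031,-0.145,0.0]
    - [0.0,0.0,-0.005,-0.001,0.042,-0.17,0.0]

```text
t: 9.75
tool_pos: [0.527, -0.1231, 0.2413]
orientation: [-2.092, 2.343, -0.001]
wrist_force: [-1.0, -0.5, -0.9]
finger_gap: 0.0918
```

```bash
python3 look.py 9 wrist; python3 - <<'E'
from h import *
import pickle
c=pickle.load(open("c6b.pkl","rb"));t=c["top"]
yaw=-.118;C,S=np.cos(yaw),np.sin(yaw);O=np.array([.6258,.0093])
M=np.array([[C,S],[-S,C]])
px=np.array([[63,200],[590,240]])/[5,4]+[230,110]
for q in onz(t,px,.439): print("shelf front",M@(q[:2]-O))
def W(l): l=np.atleast_2d(l); return np.c_[(l[:,:2]@M)+O,l[:,2]]
def H(h,hx=.011,hy=.105):
    h=np.atleast_2d(h); c3,s3=np.cos(np.pi/6),.5
    return W(np.c_[hx+c3*h[:,0]-s3*h[:,2], hy+h[:,1], .135+s3*h[:,0]+c3*h[:,2]])
pts=[[-.1225,.04,.058],[-.1225,-.04,.058],[-.0045,.04,.058],[-.0045,-.04,.058],[-.1675,0,.049],[-.19,.065,-.012],[-.19,-.065,-.012]]
print((proj(t,H(pts))-[230,110])*[5,4]); 
s=pickle.load(open("c5b.pkl","rb"))["side"]
print((proj(s,H(pts))-[180,130])*[4,3.3])
E
```

```text
9.75 [ 0.527  -0.1231  0.2413] F [-1.04 -0.49 -0.87] gap 0.0918
z [ 0.001 -0.    -1.   ] x [-0.113 -0.994  0.   ] q [-0.232  0.196  1.784  0.     1.161  1.452]
cmd-meas [ 0.0027 -0.0018 -0.0013] [ 0.0007  0.     -0.0048]
shelf front [0.01416687 0.28468627]
shelf front [0.01350468 0.00650036]
[[339.43466358 512.3069759 ]
 [467.12376448 522.03014039]
 [350.92335593 366.95724859]
 [481.60340447 376.77028128]
 [399.78351956 566.76946994]
 [307.34018808 558.22508478]
 [505.12162399 573.35462426]]
[[433.72736731 485.30847405]
 [521.53963753 449.46085698]
 [356.30115737 377.62979136]
 [444.35764884 344.61939089]
 [505.29997136 511.92456489]
 [430.38790722 584.0393345 ]
 [568.40960271 524.4186185 ]]
```

View pics/wrist9.png

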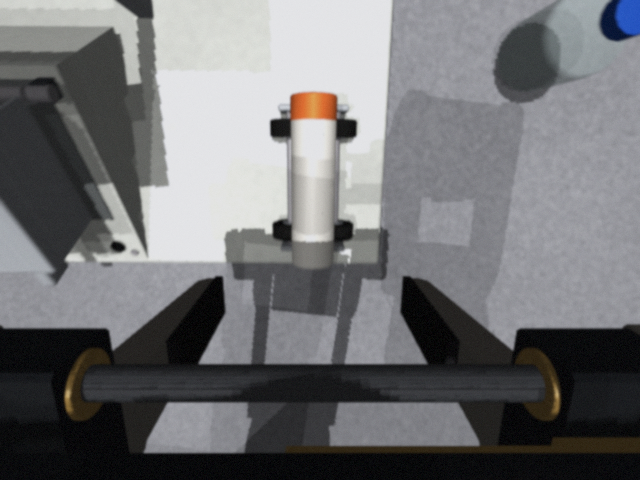

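```bash
cat >> h.py <<'E'
MX=dict(hx=.028,hy=.105,yaw=-.118,O=np.array([.6258,.0093]))
def Wm(l):
    C,S=np.cos(MX["yaw"]),np.sin(MX["yaw"]);M=np.array([[C,S],[-S,C]])
    l=np.atleast_2d(l).astype(float); return np.c_[(l[:,:2]@M)+MX["O"],l[:,2]]
def unW(w):
    C,S=np.cos(MX["yaw"]),np.sin(MX["yaw"]);M=np.array([[C,S],[-S,C]])
    w=np.atleast_2d(w); return np.c_[(w[:,:2]-MX["O"])@M.T,w[:,2]]
HZ=.135
def Hh(h):
    h=np.atleast_2d(h).astype(float); c3,s3=np.cos(np.pi/6),.5
    return Wm(np.c_[MX["hx"]+c3*h[:,0]-s3*h[:,2], MX["hy"]+h[:,1], HZ+s3*h[:,0]+c3*h[:,2]])
def hinge_rot(h,a):
    # rotate points in hinge frame by cover angle a (opening lifts -x end up)
    h=np.atleast_2d(h).astype(float); c,s=np.cos(a),np.sin(a)
    return np.c_[c*h[:,0]+s*h[:,2],h[:,1],-s*h[:,0]+c*h[:,2]]
JY=MX["yaw"]-np.pi/2
E
python3 - <<'E'
from h import *
f=Hh([-.145,0,.035])[0];print("fin",f,Hh([0,0,0]),"open fin",Hh(hinge_rot([-.145,0,.035],1.95)))
T=getcmd(); L=mk([0,0,0],JY,.5); p=f-.13*L[:3,2]+np.array([0,0,.02]); V=mk(p,JY,.5)
plan(T,[(V,7),(V,1)],0)
E
```

```text
fin [0.5238878  0.12711704 0.09281089] [[0.66596656 0.1102735  0.135     ]] open fin [[0.67964194 0.10865227 0.28352729]]
[[0.071, 0.0, 0.0, -0.036, 0.014, 0.002, 0.0], [0.143, 0.0, 0.0, -0.071, 0.028, 0.004, 0.0], [0.214, 0.0, 0.0, -0.107, 0.042, 0.006, 0.0], [0.286, 0.0, 0.0, -0.143, 0.056, 0.007, 0.0], [0.357, 0.0, 0.0, -0.178, 0.07, 0.009, 0.0], [0.429, 0.0, 0.0, -0.214, 0.084, 0.011, 0.0], [0.5, 0.0, 0.0, -0.25, 0.098, 0.013, 0.0], [0.5, 0.0, 0.0, -0.25, 0.098, 0.013, 0.0]]
end [0.4618 0.1349 0.227 ]
```

Call:
send_rows:
  steps:
    - [0.071,0.0,0.0,-0.036,0.014,0.002,0.0]
    - [0.143,0.0,0.0,-0.071,0.028,0.004,0.0]
    - [0.214,0.0,0.0,-0.107,0.042,0.006,0.0]
    - [0.286,0.0,0.0,-0.143,0.056,0.007,0.0]
    - [0.357,0.0,0.0,-0.178,0.07,0.009,0.0]
    - [0.429,0.0,0.0,-0.214,0.084,0.011,0.0]
    - [0.5,0.0,0.0,-0.25,0.098,0.013,0.0]
    - [0.5,0.0,0.0,-0.25,0.098,0.013,0.0]

```text
t: 10.8
tool_pos: [0.4568, 0.1387, 0.2264]
orientation: [-1.843, 2.054, -0.525]
wrist_force: [-0.3, 0.1, 0.5]
finger_gap: 0.0921
```

```bash
python3 look.py 10 wrist; python3 look.py 10b side
```

```text
10.8 [0.4568 0.1387 0.2264] F [-0.26  0.13  0.52] gap 0.0921
z [ 0.477 -0.052 -0.877] x [-0.108 -0.994 -0.   ] q [ 0.499 -0.101  2.246 -0.482  0.631  2.518]
cmd-meas [ 0.005  -0.0038  0.0006] [ 0.0003 -0.0047 -0.0085]
10.85 [0.4574 0.1377 0.2266] F [ 0.51 -0.18  0.08] gap 0.0919
z [ 0.476 -0.053 -0.878] x [-0.109 -0.994  0.001] q [ 0.496 -0.101  2.245 -0.48   0.632  2.513]
cmd-meas [ 0.0043 -0.0028  0.0004] [-0.0003 -0.0038 -0.0084]
```

View pics/wrist10.png

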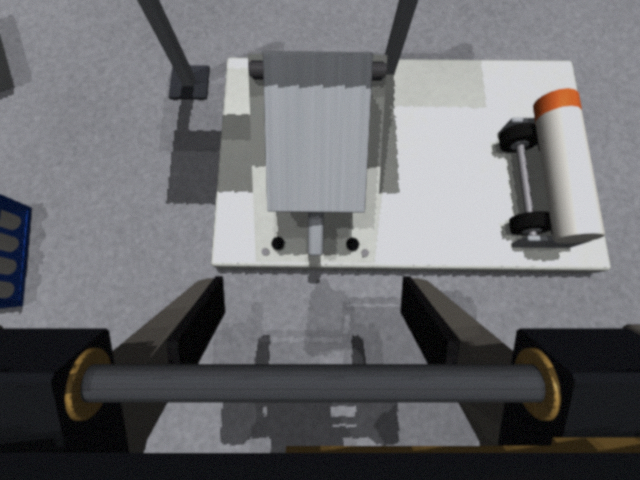

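View pics/side10b.png

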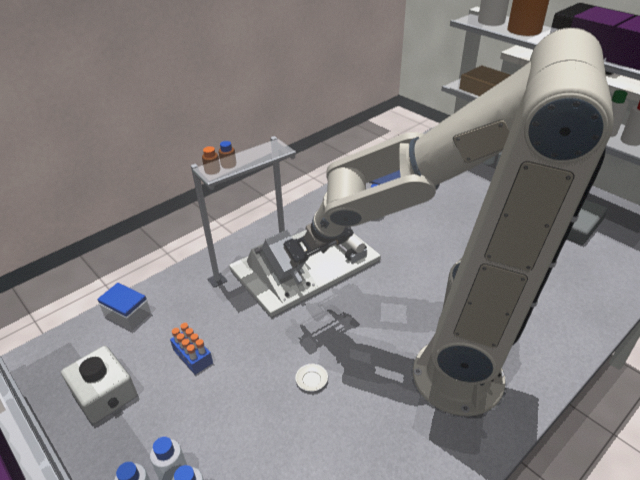

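```bash
python3 - <<'E'
from h import *
import pickle
d=pickle.load(open("c10.pkl","rb"));c=d["wrist"];T=toolT(d["s_wrist"])
im=c["img"];cv2.imwrite("pics/w10c.png",cv2.resize(im[40:280,200:410,::-1],None,fx=3,fy=2.5,interpolation=cv2.INTER_CUBIC))
D=onz(c,[[213,264],[608,268],[572,61],[228,58]],.03,T);print("deck",unW(D).round(4))
print("tube",unW(onz(c,[[560,90],[576,240]],.085,T)))
h=onz(c,[[257,69],[378,69]],.135,T);print("hinge",unW(h).round(4))
K={"cov":[-.1225,.04,.058],"cov2":[-.1225,-.04,.058],"fintipT":[-.1675,0,.049],"finrootT":[-.1225,0,.049],"pan":[-.19,.065,-.012],"pan2":[-.19,-.065,-.012],"h1":[0,.05,0],"h2":[0,-.05,0]}
P=proj(c,Hh(list(K.values())),T)
for k,p in zip(K,P): print(k,p.round(1),((p-[200,40])*[3,2.5]).round())
E
```

```text
deck [[-0.1335  0.2178  0.03  ]
 [-0.1335 -0.2137  0.03  ]
 [ 0.132  -0.2174  0.03  ]
 [ 0.132   0.2189  0.03  ]]
tube [[ 0.04758222 -0.15182072  0.085     ]
 [-0.11656617 -0.14176429  0.085     ]]
hinge [[0.0287 0.1612 0.135 ]
 [0.0298 0.0508 0.135 ]]
cov [270.5 214.8] [211. 437.]
cov2 [364.3 215.7] [493. 439.]
fintipT [316.7 261.6] [350. 554.]
finrootT [317.3 213.1] [352. 433.]
pan [256.8 261.8] [170. 555.]
pan2 [375.4 263. ] [526. 558.]
h1 [263.8  69.7] [191.  74.]
h2 [373.4  70.7] [520.  77.]
```

View pics/w10c.png

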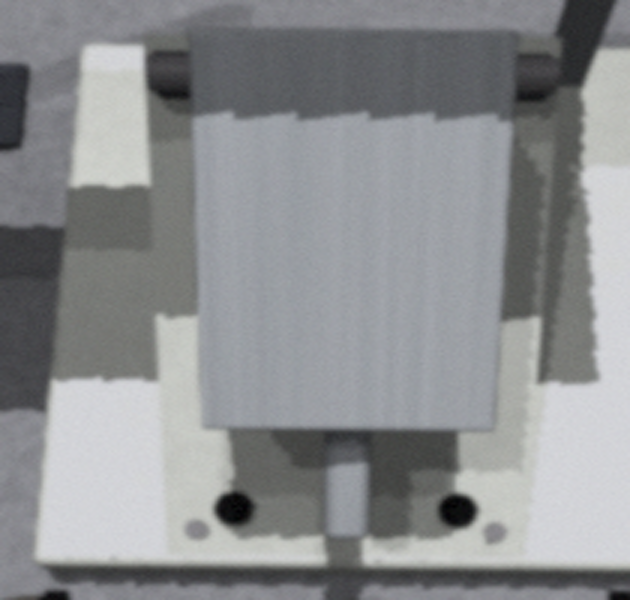

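```bash
sed -i 's/hx=.028,hy=.105,/hx=.029,hy=.106,/' h.py; python3 - <<'E'
from h import *
f=Hh([-.145,0,.035])[0]
T=getcmd(); L=mk([0,0,0],JY,.58); p=f-.045*L[:3,2]+[.002,-.002,0]; V=mk(p,JY-.006,.58)
plan(T,[(V,6),(V,2)],[.2,.4,.5,.5,.5,.5,.5,.5])
E
```

```text
[[0.013, 0.001, 0.001, 0.0, 0.002, 0.017, 0.2], [0.027, 0.001, 0.002, 0.0, 0.003, 0.035, 0.4], [0.04, 0.002, 0.003, 0.001, 0.005, 0.052, 0.5], [0.053, 0.002, 0.003, 0.001, 0.007, 0.07, 0.5], [0.067, 0.003, 0.004, 0.001, 0.008, 0.087, 0.5], [0.08, 0.003, 0.005, 0.001, 0.01, 0.104, 0.5], [0.08, 0.003, 0.005, 0.001, 0.01, 0.104, 0.5], [0.08, 0.003, 0.005, 0.001, 0.01, 0.104, 0.5]]
end [0.5025 0.1291 0.1309]
```

Call:
send_rows:
  steps:
    - [0.013,0.001,0.001,0.0,0.002,0.017,0.2]
    - [0.027,0.001,0.002,0.0,0.003,0.035,0.4]
    - [0.04,0.002,0.003,0.001,0.005,0.052,0.5]
    - [0.053,0.002,0.003,0.001,0.007,0.07,0.5]
    - [0.067,0.003,0.004,0.001,0.008,0.087,0.5]
    - [0.08,0.003,0.005,0.001,0.01,0.104,0.5]
    - [0.08,0.003,0.005,0.001,0.01,0.104,0.5]
    - [0.08,0.003,0.005,0.001,0.01,0.104,0.5]

```text
t: 11.9
tool_pos: [0.5014, 0.1276, 0.1378]
orientation: [-1.796, 2.021, -0.589]
wrist_force: [0.3, -1.1, 0.6]
finger_gap: 0.046
```

```bash
python3 look.py 11 wrist; python3 - <<'E'
from h import *
import pickle
d=pickle.load(open("c11.pkl","rb"));c=d["wrist"];T=toolT(d["s_wrist"])
K={"cov":[-.1225,.04,.058],"cov2":[-.1225,-.04,.058],"fintipT":[-.1675,0,.049],"finrootT":[-.1225,0,.049],"h1":[0,.05,0],"h2":[0,-.05,0]}
P=proj(c,Hh(list(K.values())),T)
for k,p in zip(K,P): print(k,p.round(1))
E
```

```text
11.9 [0.5014 0.1276 0.1378] F [ 0.29 -1.05  0.62] gap 0.046
z [ 0.534 -0.062 -0.843] x [-0.117 -0.993 -0.001] q [ 0.447  0.127  2.319 -0.982  0.353  3.014]
cmd-meas [ 0.0011  0.0015 -0.0069] [-0.0121 -0.004  -0.0049]
cov [238.4 243.4]
cov2 [375.2 243.5]
fintipT [307.2 309.3]
finrootT [307.  240.2]
h1 [233.   45.9]
h2 [382.4  46. ]
```

View pics/wrist11.png

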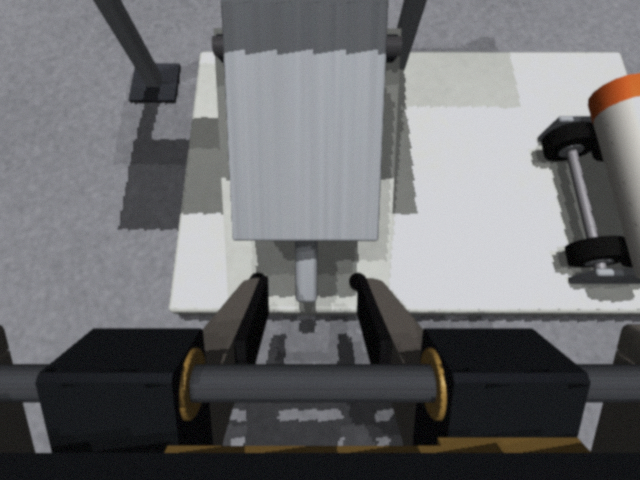

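```bash
cat > kin.py <<'E'
from h import *
import pickle,glob
from scipy.optimize import least_squares
def rz(a):return R.from_euler("z",a).as_matrix()
def ry(a):return R.from_euler("y",a).as_matrix()
def fk(q,k):
    a1,hh,L2,a3,L4,d6,y2=k
    A=rz(q[0]);B=A@ry(q[1]);C=B@ry(q[2]);D=C@rz(SG[0]*q[3]);E=D@ry(q[4]);F=E@rz(SG[1]*q[5]+PH)
    p=A@[a1,y2,hh]+B@[0,0,L2]+C@[a3,0,L4]+E@[0,0,d6]
    return p,F
SG=[1,1];PH=0.
def data():
    out=[]
    for f in glob.glob("c*.pkl"):
        d=pickle.load(open(f,"rb"))
        if "s" in d: out.append(d["s"])
    return out
def fit():
    global SG,PH
    D=data();best=None
    for s1 in(1,-1):
        for s2 in (1,-1):
            SG=[s1,s2]
            for ph in (0,np.pi/2,np.pi,-np.pi/2):
                PH=ph
                e=max(np.linalg.norm(R.from_matrix(fk(s["q"],[0]*7)[1].T@R.from_rotvec(s["orientation"]).as_matrix()).as_rotvec()) for s in D)
                if best is None or e<best[0]: best=(e,s1,s2,ph)
    SG=[best[1],best[2]];PH=best[3]
    r=least_squares(lambda k:np.concatenate([fk(s["q"],k)[0]-s["tool_pos"] for s in D]+[1e-3*(k-np.array([0,.4,.45,0,.45,.3,0]))]),[0,.4,.45,0,.45,.3,0])
    return best,r.x,np.abs(r.fun[:-7]).max()
best,K,err=fit()
LO=np.array([-2.63,-.92,.06,-1.3,0,-3.02]);HI=np.array([2.63,2.1,2.66,4.44,2.69,3.02])
def ik(T,q0):
    def f(q):
        p,F=fk(q,K);return np.r_[(p-T[:3,3])*3,R.from_matrix(F.T@T[:3,:3]).as_rotvec()]
    r=least_squares(f,np.clip(q0,LO+1e-3,HI-1e-3),bounds=(LO,HI));return r.x,np.abs(r.fun).max()
if __name__=="__main__":
    print(best,K.round(4),err)
E
python3 kin.py
```

```text
(np.float64(1.3292899709127868e-15), 1, 1, 3.141592653589793) [0.     0.294  0.5681 0.0585 0.4943 0.3594 0.0015] 1.4629516478792404e-07
```

```bash
cat > p1.py <<'E'
from kin import *
d=pickle.load(open("c11.pkl","rb"))["s"];q0=d["q"].copy()
fin=lambda a:Hh(hinge_rot([-.145,0,.035],a))[0]
for flip in (1,):
  for l0,l1 in((.4,.4),(.5,.6),(.6,.6),(.4,.7)):
    q=q0.copy(); q[5]-=np.pi
    for a in np.linspace(0,1.95,6):
        l=l0+(l1-l0)*a/1.95
        T=mk([0,0,0],JY+np.pi,-l); T[:3,3]=fin(a)+.013*T[:3,2]
        q,e=ik(T,q); print(l0,round(a,2),fin(a).round(3),q.round(2),round(e,4))
E
python3 p1.py
```

```text
0.4 0.0 [0.525 0.128 0.093] [ 0.35  0.29  2.2  -0.55  0.34 -0.62] 0.0
0.4 0.39 [0.52  0.129 0.15 ] [ 0.35  0.17  2.17 -0.4   0.48 -0.78] 0.0
0.4 0.78 [0.537 0.127 0.206] [ 0.34  0.1   2.09 -0.3   0.61 -0.9 ] 0.0
0.4 1.17 [0.573 0.122 0.25 ] [ 0.3   0.1   1.98 -0.24  0.71 -0.99] 0.0
0.4 1.56 [0.624 0.116 0.278] [ 0.26  0.15  1.86 -0.21  0.78 -1.07] 0.0
0.4 1.95 [0.681 0.11  0.284] [ 0.22  0.23  1.74 -0.18  0.8  -1.13] 0.0
0.5 0.0 [0.525 0.128 0.093] [ 0.39  0.29  2.26 -1.01  0.28 -0.12] 0.0
0.5 0.39 [0.52  0.129 0.15 ] [ 0.4   0.16  2.24 -0.74  0.37 -0.4 ] 0.0
0.5 0.78 [0.537 0.127 0.206] [ 0.39  0.08  2.18 -0.58  0.47 -0.6 ] 0.0
0.5 1.17 [0.573 0.122 0.25 ] [ 0.35  0.06  2.09 -0.49  0.54 -0.74] 0.0
0.5 1.56 [0.624 0.116 0.278] [ 0.31  0.09  1.99 -0.43  0.57 -0.84] 0.0
0.5 1.95 [0.681 0.11  0.284] [ 0.26  0.17  1.89 -0.41  0.55 -0.9 ] 0.0
0.6 0.0 [0.525 0.128 0.093] [ 0.42  0.28  2.29 -1.3   0.3   0.18] 0.0375
0.6 0.39 [0.52  0.129 0.15 ] [ 0.43  0.16  2.29 -1.09  0.34 -0.04] 0.0
0.6 0.78 [0.537 0.127 0.206] [ 0.41  0.07  2.22 -0.76  0.43 -0.41] 0.0
0.6 1.17 [0.573 0.122 0.25 ] [ 0.36  0.05  2.11 -0.57  0.5  -0.65] 0.0
0.6 1.56 [0.624 0.116 0.278] [ 0.31  0.09  2.   -0.47  0.54 -0.8 ] 0.0
0.6 1.95 [0.681 0.11  0.284] [ 0.26  0.17  1.89 -0.41  0.55 -0.9 ] 0.0
0.4 0.0 [0.525 0.128 0.093] [ 0.35  0.29  2.2  -0.55  0.34 -0.62] 0.0
0.4 0.39 [0.52  0.129 0.15 ] [ 0.38  0.16  2.21 -0.54  0.42 -0.62] 0.0
0.4 0.78 [0.537 0.127 0.206] [ 0.38  0.08  2.17 -0.53  0.49 -0.66] 0.0
0.4 1.17 [0.573 0.122 0.25 ] [ 0.36  0.05  2.1  -0.53  0.52 -0.7 ] 0.0
0.4 1.56 [0.624 0.116 0.278] [ 0.32  0.08  2.03 -0.56  0.5  -0.71] 0.0
0.4 1.95 [0.681 0.11  0.284] [ 0.28  0.15  1.96 -0.63  0.44 -0.67] 0.0
```

```bash
cat > p2.py <<'E'
from kin import *
fin=lambda a:Hh(hinge_rot([-.145,0,.035],a))[0]
T0=getcmd()
L=mk([0,0,0],JY+np.pi,-.4); V=L.copy(); V[:3,3]=fin(0)-.13*L[:3,2]
def spin(a): 
    S=V.copy(); S[:3,:3]=V[:3,:3]@R.from_rotvec([0,0,np.pi-a]).as_matrix(); return S
A=V.copy(); A[:3,:3]=mk([0,0,0],JY,.4)[:3,:3]
Tn=plan(T0,[(A,4),(spin(.7),4)],.5)
Tn=plan(Tn,[(spin(2.0),8)],.5)
Tn=plan(Tn,[(V,7),(V,1)],.5)
E
python3 p2.py
```

```text
[[-0.045, -0.001, -0.001, 0.0, -0.005, -0.021, 0.5], [-0.09, -0.001, -0.003, -0.001, -0.011, -0.042, 0.5], [-0.135, -0.002, -0.004, -0.001, -0.016, -0.063, 0.5], [-0.18, -0.003, -0.005, -0.001, -0.021, -0.084, 0.5], [-0.179, -0.018, -0.18, -0.001, -0.021, -0.084, 0.5], [-0.178, -0.034, -0.354, -0.001, -0.021, -0.084, 0.5], [-0.175, -0.05, -0.529, -0.001, -0.021, -0.084, 0.5], [-0.172, -0.066, -0.703, -0.001, -0.021, -0.084, 0.5]]
end [0.4743 0.1336 0.2127]
[[0.0, 0.0, -0.163, 0.0, 0.0, 0.0, 0.5], [0.0, 0.0, -0.325, 0.0, 0.0, 0.0, 0.5], [0.0, 0.0, -0.488, 0.0, 0.0, 0.0, 0.5], [0.0, 0.0, -0.65, 0.0, 0.0, 0.0, 0.5], [0.0, 0.0, -0.813, 0.0, 0.0, 0.0, 0.5], [0.0, 0.0, -0.975, 0.0, 0.0, 0.0, 0.5], [0.0, 0.0, -1.138, 0.0, 0.0, 0.0, 0.5], [0.0, 0.001, -1.3, 0.0, 0.0, 0.0, 0.5]]
end [0.4743 0.1336 0.2127]
[[0.0, 0.0, -0.163, 0.0, 0.0, 0.0, 0.5], [0.0, 0.0, -0.326, 0.0, 0.0, 0.0, 0.5], [0.0, 0.0, -0.489, 0.0, 0.0, 0.0, 0.5], [0.0, 0.0, -0.652, 0.0, 0.0, 0.0, 0.5], [0.0, 0.0, -0.816, 0.0, 0.0, 0.0, 0.5], [0.0, 0.0, -0.979, 0.0, 0.0, 0.0, 0.5], [0.0, 0.0, -1.142, 0.0, 0.0, 0.0, 0.5], [0.0, 0.0, -1.142, 0.0, 0.0, 0.0, 0.5]]
end [0.4743 0.1336 0.2127]
```

Call:
send_rows:
  steps:
    - [-0.045,-0.001,-0.001,0.0,-0.005,-0.021,0.5]
    - [-0.09,-0.001,-0.003,-0.001,-0.011,-0.042,0.5]
    - [-0.135,-0.002,-0.004,-0.001,-0.016,-0.063,0.5]
    - [-0.18,-0.003,-0.005,-0.001,-0.021,-0.084,0.5]
    - [-0.179,-0.018,-0.18,-0.001,-0.021,-0.084,0.5]
    - [-0.178,-0.034,-0.354,-0.001,-0.021,-0.084,0.5]
    - [-0.175,-0.05,-0.529,-0.001,-0.021,-0.084,0.5]
    - [-0.172,-0.066,-0.703,-0.001,-0.021,-0.084,0.5]

```text
t: 12.95
tool_pos: [0.4734, 0.1329, 0.2201]
orientation: [-2.606, 1.381, -0.537]
wrist_force: [0.5, 0.6, 0.1]
finger_gap: 0.046
```

Call:
send_rows:
  steps:
    - [0.0,0.0,-0.163,0.0,0.0,0.0,0.5]
    - [0.0,0.0,-0.325,0.0,0.0,0.0,0.5]
    - [0.0,0.0,-0.488,0.0,0.0,0.0,0.5]
    - [0.0,0.0,-0.65,0.0,0.0,0.0,0.5]
    - [0.0,0.0,-0.813,0.0,0.0,0.0,0.5]
    - [0.0,0.0,-0.975,0.0,0.0,0.0,0.5]
    - [0.0,0.0,-1.138,0.0,0.0,0.0,0.5]
    - [0.0,0.001,-1.3,0.0,0.0,0.0,0.5]

```text
t: 13.95
tool_pos: [0.4735, 0.1329, 0.2201]
orientation: [2.947, 0.483, 0.567]
wrist_force: [-0.7, 1.2, -0.5]
finger_gap: 0.046
```

Call:
send_rows:
  steps:
    - [0.0,0.0,-0.163,0.0,0.0,0.0,0.5]
    - [0.0,0.0,-0.326,0.0,0.0,0.0,0.5]
    - [0.0,0.0,-0.489,0.0,0.0,0.0,0.5]
    - [0.0,0.0,-0.652,0.0,0.0,0.0,0.5]
    - [0.0,0.0,-0.816,0.0,0.0,0.0,0.5]
    - [0.0,0.0,-0.979,0.0,0.0,0.0,0.5]
    - [0.0,0.0,-1.142,0.0,0.0,0.0,0.5]
    - [0.0,0.0,-1.142,0.0,0.0,0.0,0.5]

```text
t: 14.95
tool_pos: [0.4735, 0.1328, 0.22]
orientation: [2.108, 1.888, 0.373]
wrist_force: [-0.7, -0.3, -0.3]
finger_gap: 0.0462
```

```bash
python3 look.py 12 wrist; python3 - <<'E'
from h import *
import pickle
d=pickle.load(open("c12.pkl","rb"));c=d["wrist"];T=toolT(d["s_wrist"])
K={"cov":[-.1225,.04,.058],"cov2":[-.1225,-.04,.058],"fintipT":[-.1675,0,.049],"finrootT":[-.1225,0,.049],"finTipB":[-.1675,0,.021],"h1":[0,.05,0],"h2":[0,-.05,0]}
P=proj(c,Hh(list(K.values())),T)
for k,p in zip(K,P): print(k,p.round(1))
E
```

```text
14.95 [0.4735 0.1328 0.22  ] F [-0.67 -0.32 -0.34] gap 0.0462
z [ 0.377 -0.04  -0.925] x [0.11  0.994 0.002] q [ 0.406 -0.038  2.161 -0.293  0.697 -0.859]
cmd-meas [ 0.0008  0.0007 -0.0073] [ 0.012   0.0048 -0.0064]
cov [360.8 262.4]
cov2 [265.5 261.9]
fintipT [313.5 208. ]
finrootT [313.1 260.2]
finTipB [313.2 207.1]
h1 [359.7 367.5]
h2 [264.2 367.2]
```

View pics/wrist12.png

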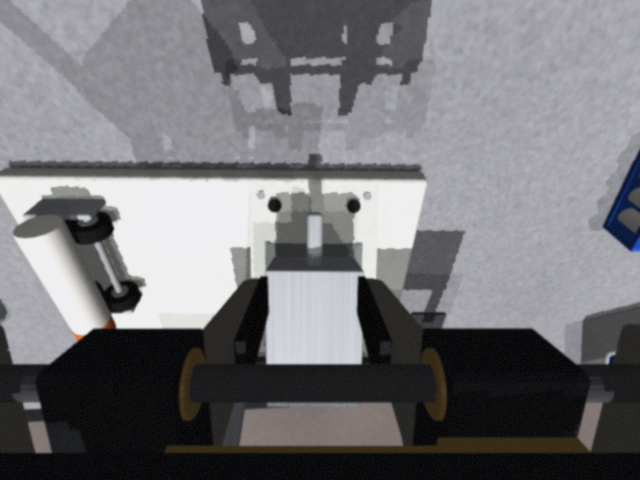

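```bash
sed -i 's/hx=.029,hy=.106,/hx=.030,hy=.107,/' h.py; cat > p3.py <<'E'
from kin import *
fin=lambda a:Hh(hinge_rot([-.145,0,.035],a))[0]
d=pickle.load(open("c12.pkl","rb"))["s"]; T0=toolT(d); setcmd(T0)
L=mk([0,0,0],JY+np.pi,-.4); A=L.copy();A[:3,3]=fin(0)-.04*L[:3,2]; B=L.copy();B[:3,3]=fin(0)+.013*L[:3,2]
print(B[:3,3])
plan(T0,[(A,3),(B,4),(B,1)],.5)
E
python3 p3.py
```

```text
[0.53113658 0.1282717  0.0808371 ]
[[-0.004, -0.002, 0.002, 0.001, 0.0, 0.033, 0.5], [-0.008, -0.003, 0.004, 0.001, 0.0, 0.065, 0.5], [-0.012, -0.005, 0.007, 0.002, 0.0, 0.098, 0.5], [-0.012, -0.005, 0.007, 0.002, 0.0, 0.111, 0.5], [-0.012, -0.005, 0.007, 0.002, 0.0, 0.124, 0.5], [-0.012, -0.005, 0.007, 0.002, 0.001, 0.137, 0.5], [-0.012, -0.005, 0.007, 0.002, 0.001, 0.151, 0.5], [-0.012, -0.005, 0.007, 0.002, 0.001, 0.151, 0.5]]
end [0.5315 0.1287 0.0807]
```

Call:
send_rows:
  steps:
    - [-0.004,-0.002,0.002,0.001,0.0,0.033,0.5]
    - [-0.008,-0.003,0.004,0.001,0.0,0.065,0.5]
    - [-0.012,-0.005,0.007,0.002,0.0,0.098,0.5]
    - [-0.012,-0.005,0.007,0.002,0.0,0.111,0.5]
    - [-0.012,-0.005,0.007,0.002,0.0,0.124,0.5]
    - [-0.012,-0.005,0.007,0.002,0.001,0.137,0.5]
    - [-0.012,-0.005,0.007,0.002,0.001,0.151,0.5]
    - [-0.012,-0.005,0.007,0.002,0.001,0.151,0.5]

```text
t: 16.0
tool_pos: [0.5316, 0.1283, 0.0796]
orientation: [2.106, 1.872, 0.377]
wrist_force: [-0.9, -0.2, -0.0]
finger_gap: 0.0462
```

```bash
python3 look.py 13 wrist
```

```text
16.0 [0.5316 0.1283 0.0796] F [-0.89 -0.19 -0.05] gap 0.0462
z [ 0.386 -0.047 -0.921] x [ 0.118  0.993 -0.001] q [ 0.351  0.292  2.193 -0.551  0.344 -0.61 ]
cmd-meas [-0.0001  0.0004  0.001 ] [ 0.001  -0.0012 -0.0007]
```

View pics/wrist13.png

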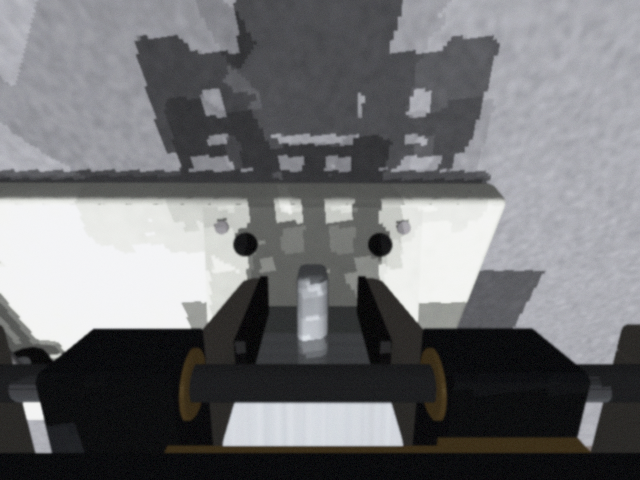

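Call:
send_rows:
  steps:
    - [0,0,0,0,0,0,0.65]
    - [0,0,0,0,0,0,0.75]
    - [0,0,0,0,0,0,0.8]
    - [0,0,0,0,0,0,0.84]
    - [0,0,0,0,0,0,0.95]
    - [0,0,0,0,0,0,0.95]
    - [0,0,0,0,0,0,0.95]
    - [0,0,0,0,0,0,0.95]
  grip_force: 8

```text
t: 17.05
tool_pos: [0.5315, 0.1282, 0.0802]
orientation: [2.106, 1.871, 0.378]
wrist_force: [-1.9, -4.4, 5.8]
finger_gap: 0.0138
```

```bash
python3 look.py 14 wrist; cat > arc.py <<'E'
from kin import *
import math
# arc from a0 to a1; offset of TCP from model fin taken from current cmd
a0,a1,l0,l1=[float(v) for v in sys.argv[1:5]]; cl=float(sys.argv[5]); nh=int(sys.argv[6]) if len(sys.argv)>6 else 0
fin=lambda a:Hh(hinge_rot([-.145,0,.035],a))[0]
T0=getcmd()
def pose(a,l):
    L=mk([0,0,0],JY+np.pi,-l);L[:3,3]=fin(a)+.013*L[:3,2];return L
n=8-nh
w=[(pose(a0+(a1-a0)*i/n,l0+(l1-l0)*i/n),1) for i in range(1,n+1)]+[(pose(a1,l1),1)]*nh
Tn=plan(T0,w,cl)
q=pickle.load(open("c14.pkl","rb"))["s"]["q"]
qs=[]
for T,_ in w:
    q,e=ik(T,q)
print("q end",q.round(2),e)
E
python3 arc.py 0 .35 .4 .45 .95 1
```

```text
17.05 [0.5315 0.1282 0.0802] F [-1.85 -4.37  5.84] gap 0.0138
z [ 0.387 -0.047 -0.921] x [ 0.118  0.993 -0.001] q [ 0.351  0.291  2.194 -0.551  0.345 -0.611]
cmd-meas [-0.      0.0005  0.0004] [ 0.0004 -0.0011 -0.0009]
[[-0.007, 0.0, 0.0, 0.0, 0.001, -0.008, 0.95], [-0.014, 0.0, 0.0, 0.0, 0.002, -0.015, 0.95], [-0.021, 0.0, 0.0, 0.0, 0.004, -0.022, 0.95], [-0.028, 0.0, 0.0, 0.0, 0.006, -0.029, 0.95], [-0.035, 0.0, 0.0, 0.0, 0.009, -0.036, 0.95], [-0.042, 0.0, 0.0, 0.0, 0.012, -0.043, 0.95], [-0.05, 0.0, 0.0, 0.0, 0.015, -0.05, 0.95], [-0.05, 0.0, 0.0, 0.0, 0.015, -0.05, 0.95]]
end [0.5259 0.1294 0.1325]
q end [ 0.37  0.17  2.2  -0.53  0.42 -0.62] 8.673724387838087e-13
```

Call:
send_rows:
  steps:
    - [-0.007,0.0,0.0,0.0,0.001,-0.008,0.95]
    - [-0.014,0.0,0.0,0.0,0.002,-0.015,0.95]
    - [-0.021,0.0,0.0,0.0,0.004,-0.022,0.95]
    - [-0.028,0.0,0.0,0.0,0.006,-0.029,0.95]
    - [-0.035,0.0,0.0,0.0,0.009,-0.036,0.95]
    - [-0.042,0.0,0.0,0.0,0.012,-0.043,0.95]
    - [-0.05,0.0,0.0,0.0,0.015,-0.05,0.95]
    - [-0.05,0.0,0.0,0.0,0.015,-0.05,0.95]

```text
t: 18.1
tool_pos: [0.5258, 0.129, 0.1326]
orientation: [2.073, 1.842, 0.421]
wrist_force: [-2.1, -4.7, 0.0]
finger_gap: 0.0138
```

```bash
python3 look.py 15 wrist;  python3 look.py 15b side; python3 arc.py .35 .8 .45 .52 .95 1
```

```text
18.1 [0.5258 0.129  0.1326] F [-2.07 -4.71  0.03] gap 0.0138
z [ 0.432 -0.052 -0.9  ] x [ 0.118  0.993 -0.001] q [ 0.376  0.175  2.202 -0.54   0.416 -0.619]
cmd-meas [ 0.0001  0.0004 -0.0001] [-0.0002 -0.0011 -0.001 ]
18.15 [0.5258 0.1289 0.1325] F [-1.58 -5.1  -0.34] gap 0.0136
z [ 0.432 -0.053 -0.9  ] x [ 0.118  0.993 -0.001] q [ 0.376  0.175  2.202 -0.54   0.416 -0.619]
cmd-meas [0.0001 0.0004 0.0001] [ 0.0001 -0.0011 -0.0011]
[[-0.01, 0.0, 0.0, 0.0, 0.005, -0.008, 0.95], [-0.02, 0.0, 0.0, 0.0, 0.011, -0.016, 0.95], [-0.03, 0.0, 0.0, 0.0, 0.017, -0.024, 0.95], [-0.04, 0.0, 0.0, 0.0, 0.024, -0.031, 0.95], [-0.05, 0.0, 0.0, 0.0, 0.031, -0.037, 0.95], [-0.06, 0.0, 0.0, 0.0, 0.038, -0.044, 0.95], [-0.07, 0.0, 0.0, 0.0, 0.046, -0.049, 0.95], [-0.07, 0.0, 0.0, 0.0, 0.046, -0.049, 0.95]]
end [0.5458 0.127  0.1967]
q end [ 0.38  0.08  2.16 -0.52  0.49 -0.66] 4.319511042351608e-12
```

View pics/wrist15.png

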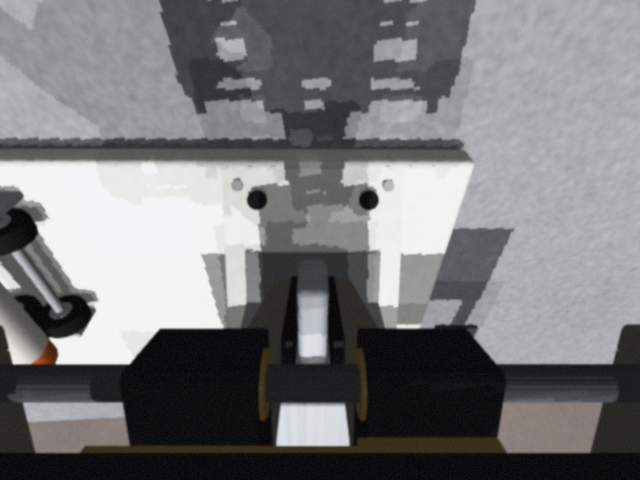

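View pics/side15b.png

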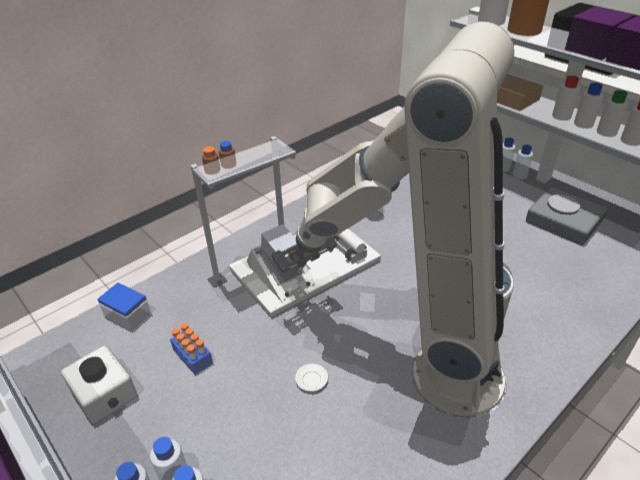

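Fin is held between the pads and the cover is lifting; forces are small. Continuing the arc.

Call:
send_rows:
  steps:
    - [-0.01,0.0,0.0,0.0,0.005,-0.008,0.95]
    - [-0.02,0.0,0.0,0.0,0.011,-0.016,0.95]
    - [-0.03,0.0,0.0,0.0,0.017,-0.024,0.95]
    - [-0.04,0.0,0.0,0.0,0.024,-0.031,0.95]
    - [-0.05,0.0,0.0,0.0,0.031,-0.037,0.95]
    - [-0.06,0.0,0.0,0.0,0.038,-0.044,0.95]
    - [-0.07,0.0,0.0,0.0,0.046,-0.049,0.95]
    - [-0.07,0.0,0.0,0.0,0.046,-0.049,0.95]

```text
t: 19.2
tool_pos: [0.546, 0.1265, 0.1974]
orientation: [2.026, 1.801, 0.479]
wrist_force: [-2.6, -5.9, 1.0]
finger_gap: 0.0139
```

```bash
python3 look.py 16 wrist; python3 arc.py .8 1.25 .52 .6 .95 1
```

```text
19.2 [0.546  0.1265 0.1974] F [-2.57 -5.92  1.02] gap 0.0139
z [ 0.494 -0.06  -0.867] x [ 0.118  0.993 -0.001] q [ 0.378  0.078  2.158 -0.525  0.496 -0.661]
cmd-meas [-0.0002  0.0005 -0.0007] [-0.0009 -0.001  -0.0008]
[[-0.011, 0.0, 0.0, 0.0, 0.009, -0.005, 0.95], [-0.022, 0.0, 0.0, 0.0, 0.017, -0.009, 0.95], [-0.034, 0.0, 0.0, 0.0, 0.026, -0.013, 0.95], [-0.045, 0.0, 0.0, 0.0, 0.036, -0.016, 0.95], [-0.057, 0.0, 0.0, 0.0, 0.045, -0.018, 0.95], [-0.068, 0.0, 0.0, 0.0, 0.055, -0.02, 0.95], [-0.08, 0.0, 0.0, 0.0, 0.064, -0.021, 0.95], [-0.08, 0.0, 0.0, 0.0, 0.064, -0.021, 0.95]]
end [0.5906 0.1217 0.2467]
q end [ 0.35  0.06  2.09 -0.55  0.51 -0.68] 1.1608963888890277e-13
```

View pics/wrist16.png

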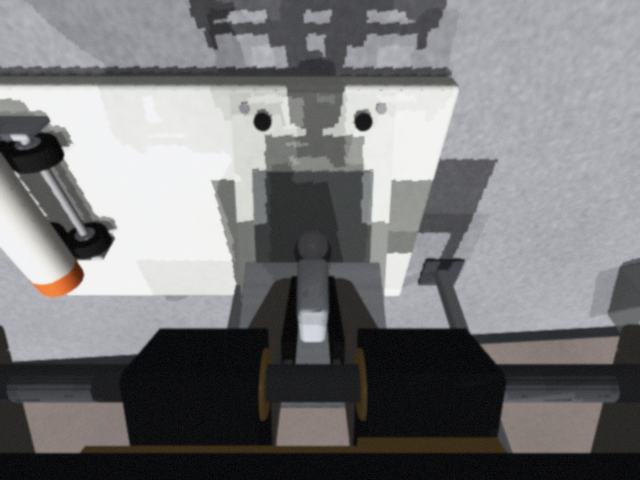

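Call:
send_rows:
  steps:
    - [-0.011,0.0,0.0,0.0,0.009,-0.005,0.95]
    - [-0.022,0.0,0.0,-0.001,0.017,-0.009,0.95]
    - [-0.034,0.0,0.0,-0.001,0.026,-0.013,0.95]
    - [-0.045,0.0,0.0,-0.001,0.036,-0.016,0.95]
    - [-0.057,0.0,0.0,-0.001,0.045,-0.018,0.95]
    - [-0.068,0.0,0.0,-0.001,0.055,-0.02,0.95]
    - [-0.08,0.0,0.0,-0.001,0.064,-0.021,0.95]
    - [-0.08,0.0,0.0,-0.001,0.064,-0.021,0.95]

```text
t: 20.25
tool_pos: [0.5915, 0.1209, 0.2469]
orientation: [1.972, 1.754, 0.544]
wrist_force: [-0.5, 1.8, 1.5]
finger_gap: 0.0139
```

```bash
sed -i 's/hy=.107,/hy=.106,/' h.py; python3 adv.py 0,0,0,-.001,0,0; python3 look.py 17 wrist; python3 arc.py 1.25 1.65 .6 .67 .95 1
```

```text
cmd [0.5904 0.1207 0.2467]
20.25 [0.5915 0.1209 0.2469] F [-0.51  1.84  1.46] gap 0.0139
z [ 0.562 -0.067 -0.824] x [ 0.117  0.993 -0.   ] q [ 0.353  0.057  2.089 -0.551  0.512 -0.682]
cmd-meas [-0.001  -0.0002 -0.0001] [-0.0012  0.0003 -0.001 ]
[[-0.01, 0.0, 0.0, 0.0, 0.009, 0.0, 0.95], [-0.02, 0.0, 0.0, 0.0, 0.018, 0.001, 0.95], [-0.03, 0.0, 0.0, 0.0, 0.026, 0.002, 0.95], [-0.04, 0.0, 0.0, 0.0, 0.035, 0.004, 0.95], [-0.05, 0.0, 0.0, 0.0, 0.043, 0.006, 0.95], [-0.06, 0.0, 0.0, 0.0, 0.051, 0.009, 0.95], [-0.07, 0.0, 0.0, 0.0, 0.059, 0.012, 0.95], [-0.07, 0.0, 0.0, 0.0, 0.059, 0.012, 0.95]]
end [0.6455 0.1141 0.2702]
q end [ 0.32  0.1   2.02 -0.61  0.48 -0.67] 5.3823660697397494e-11
```

View pics/wrist17.png

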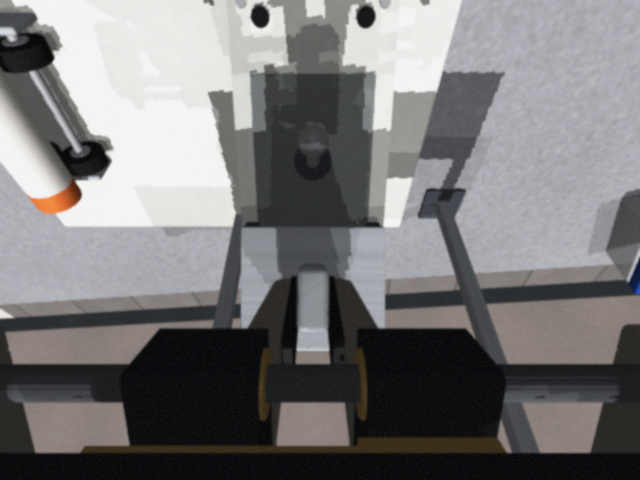

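Call:
send_rows:
  steps:
    - [-0.01,0.0,0.0,0.0,0.009,0.0,0.95]
    - [-0.02,0.0,0.0,0.0,0.018,0.001,0.95]
    - [-0.03,0.0,0.0,0.0,0.026,0.002,0.95]
    - [-0.04,0.0,0.0,0.0,0.035,0.004,0.95]
    - [-0.05,0.0,0.0,0.0,0.043,0.006,0.95]
    - [-0.06,0.0,0.0,0.0,0.051,0.009,0.95]
    - [-0.07,0.0,0.0,0.0,0.059,0.012,0.95]
    - [-0.07,0.0,0.0,0.0,0.059,0.012,0.95]

```text
t: 21.3
tool_pos: [0.6465, 0.1143, 0.2701]
orientation: [1.925, 1.711, 0.596]
wrist_force: [1.2, 4.6, 3.3]
finger_gap: 0.0139
```

```bash
python3 look.py 18 wrist; python3 look.py 18b side; python3 arc.py 1.65 1.90 .67 .7 .95 2
```

```text
21.3 [0.6465 0.1143 0.2701] F [1.15 4.62 3.35] gap 0.0139
z [ 0.618 -0.073 -0.783] x [ 0.117  0.993 -0.001] q [ 0.317  0.099  2.021 -0.612  0.474 -0.665]
cmd-meas [-0.001  -0.0001  0.0001] [-0.0009  0.0001 -0.0011]
21.35 [0.6463 0.1143 0.27  ] F [1.3  4.56 2.8 ] gap 0.014
z [ 0.617 -0.073 -0.783] x [ 0.117  0.993 -0.001] q [ 0.317  0.099  2.021 -0.612  0.474 -0.665]
cmd-meas [-0.0007 -0.0002  0.0002] [-0.0006  0.0001 -0.0012]
[[-0.005, 0.0, 0.0, 0.0, 0.006, 0.002, 0.95], [-0.01, 0.0, 0.0, 0.0, 0.011, 0.006, 0.95], [-0.015, 0.0, 0.0, 0.0, 0.017, 0.009, 0.95], [-0.02, 0.0, 0.0, 0.0, 0.022, 0.012, 0.95], [-0.025, 0.0, 0.0, 0.0, 0.027, 0.016, 0.95], [-0.03, 0.0, 0.0, 0.0, 0.032, 0.02, 0.95], [-0.03, 0.0, 0.0, 0.0, 0.032, 0.02, 0.95], [-0.03, 0.0, 0.0, 0.0, 0.032, 0.02, 0.95]]
end [0.6828 0.1097 0.2744]
q end [ 0.29  0.14  1.97 -0.64  0.44 -0.66] 2.615776443920265e-12
```

View pics/wrist18.png

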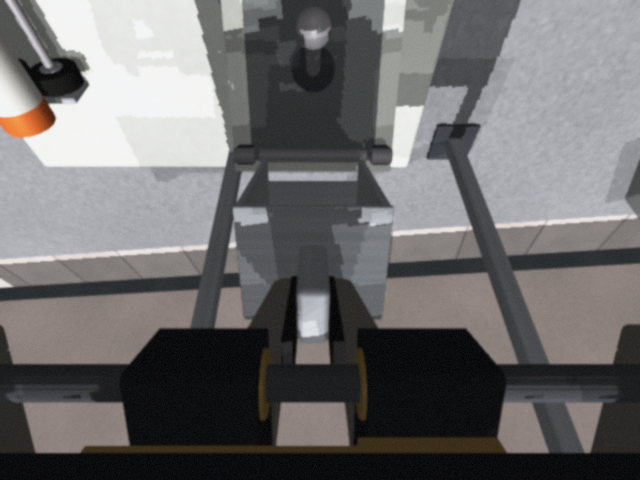

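View pics/side18b.png

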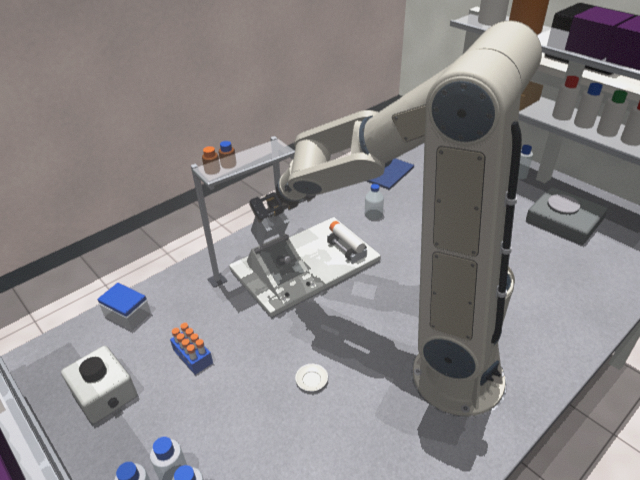

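Call:
send_rows:
  steps:
    - [-0.005,0.0,0.0,0.0005,0.006,0.002,0.95]
    - [-0.01,0.0,0.0,0.0005,0.011,0.006,0.95]
    - [-0.015,0.0,0.0,0.0005,0.017,0.009,0.95]
    - [-0.02,0.0,0.0,0.0005,0.022,0.012,0.95]
    - [-0.025,0.0,0.0,0.0005,0.027,0.016,0.95]
    - [-0.03,0.0,0.0,0.0005,0.032,0.02,0.95]
    - [-0.03,0.0,0.0,0.0005,0.032,0.02,0.95]
    - [-0.03,0.0,0.0,0.0005,0.032,0.02,0.95]

```text
t: 22.4
tool_pos: [0.683, 0.11, 0.2737]
orientation: [1.905, 1.693, 0.617]
wrist_force: [-0.1, 0.1, 1.1]
finger_gap: 0.0141
```

```bash
python3 adv.py 0,0,0,.0005,0,0; python3 look.py 19 wrist
```

```text
cmd [0.6828 0.1102 0.2744]
22.4 [0.683  0.11   0.2737] F [-0.08  0.09  1.07] gap 0.0141
z [ 0.64  -0.077 -0.765] x [ 0.118  0.993 -0.001] q [ 0.292  0.145  1.974 -0.641  0.445 -0.658]
cmd-meas [-0.0001  0.0002  0.0007] [ 0.0005 -0.0008 -0.0012]
```

View pics/wrist19.png

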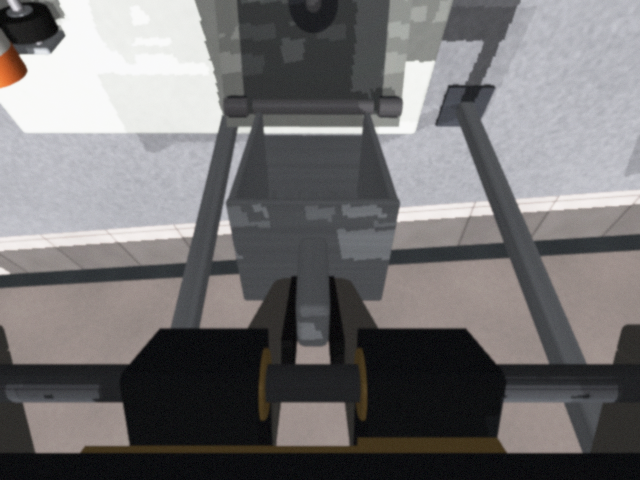

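```bash
python3 arc.py 1.90 1.935 .7 .7 .95 4
```

```text
[[0.0, 0.0, 0.0, -0.001, 0.001, 0.001, 0.95], [0.0, 0.0, 0.0, -0.001, 0.002, 0.002, 0.95], [0.0, 0.0, 0.0, -0.001, 0.003, 0.003, 0.95], [0.0, 0.0, 0.0, -0.001, 0.004, 0.004, 0.95], [0.0, 0.0, 0.0, -0.001, 0.004, 0.004, 0.95], [0.0, 0.0, 0.0, -0.001, 0.004, 0.004, 0.95], [0.0, 0.0, 0.0, -0.001, 0.004, 0.004, 0.95], [0.0, 0.0, 0.0, -0.001, 0.004, 0.004, 0.95]]
end [0.6883 0.1086 0.2739]
q end [ 0.29  0.15  1.97 -0.63  0.44 -0.67] 6.060538800361549e-10
```

Call:
send_rows:
  steps:
    - [0,0,0,0,0.001,0.001,0.95]
    - [0,0,0,0,0.002,0.002,0.95]
    - [0,0,0,0,0.004,0.003,0.95]
    - [0,0,0,0,0.004,0.003,0.95]
    - [0,0,0,0,0.004,0.003,0.8]
    - [0,0,0,0,0.004,0.003,0.7]
    - [0,0,0,0,0.004,0.003,0.6]
    - [0,0,0,0,0.004,0.003,0.5]

```text
t: 23.45
tool_pos: [0.6879, 0.1097, 0.2741]
orientation: [1.905, 1.694, 0.617]
wrist_force: [-0.2, -0.6, 0.6]
finger_gap: 0.0441
```

```bash
python3 - <<'E'
from h import *
T=getcmd(); T[:3,3]=[.6828,.1102,.2744]; T[:3,:3]=mk([0,0,0],JY+np.pi,-.7)[:3,:3]; setcmd(T)
E
python3 adv.py 0,0,0,0,.004,.003; python3 look.py 20 wrist
```

```text
cmd [0.6878 0.1096 0.2747]
23.45 [0.6879 0.1097 0.2741] F [-0.23 -0.63  0.57] gap 0.0441
z [ 0.64  -0.076 -0.765] x [ 0.117  0.993 -0.001] q [ 0.288  0.152  1.965 -0.635  0.445 -0.668]
cmd-meas [-0.0002 -0.0001  0.0006] [-0.0001 -0.0006 -0.0009]
```

View pics/wrist20.png

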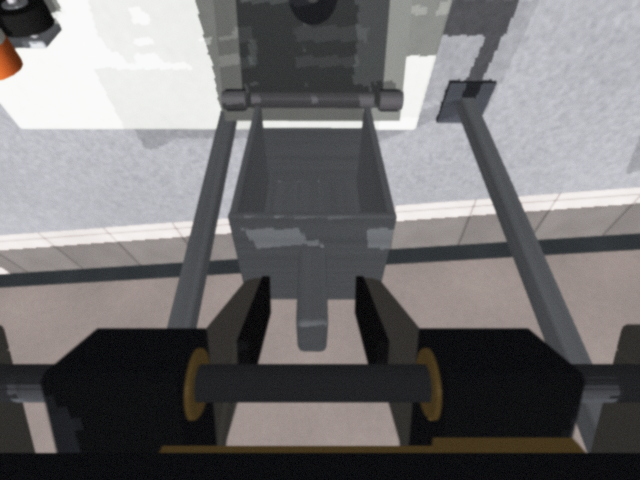

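```bash
cat > p4.py <<'E'
from kin import *
T0=getcmd()
L=mk([0,0,0],JY+np.pi,-.6)
B=T0.copy();B[:3,3]=T0[:3,3]-.07*T0[:3,2]
C=L.copy();C[:3,3]=Hh([-.125,0,.11])[0]; print(B[:3,3],C[:3,3])
w=[(B,3),(C,5)]
plan(T0,w,[.5,.5,.5,.6,.7,.8,.9,1.])
q=pickle.load(open("c20.pkl","rb"))["s"]["q"]
for T in(B,C): q,e=ik(T,q);print(q.round(2),e)
for l in(.45,.52,.6):
    for h in ([-.125,0,.03],[-.104,0,.03],[-.06,0,.03]):
        L=mk([0,0,0],JY+np.pi,-l);L[:3,3]=Hh(h)[0];qq,e=ik(L,q);print(l,h,qq.round(2),e)
for tag,uv in(("16",[313,245]),("18",[314,20])):
    d=pickle.load(open(f"c{tag}.pkl","rb"));c=d["wrist"];T=toolT(d["s_wrist"]);print(tag,proj(c,Hh([[-.083,0,.041],[-.078,0,.0435]]),T),uv)
E
python3 p4.py
```

```text
[0.64297566 0.11492121 0.3282213 ] [0.50595245 0.13025029 0.16776279]
[[0.0, 0.0, 0.0, 0.0, 0.0, -0.023, 0.5], [0.0, 0.0, 0.0, 0.0, 0.0, -0.047, 0.5], [0.0, 0.0, 0.0, 0.0, 0.0, -0.07, 0.5], [0.02, 0.0, 0.0, 0.0, -0.042, -0.063, 0.6], [0.04, 0.0, 0.0, 0.0, -0.084, -0.056, 0.7], [0.06, 0.0, 0.0, -0.001, -0.125, -0.05, 0.8], [0.08, 0.0, 0.0, -0.001, -0.167, -0.043, 0.9], [0.1, 0.0, 0.0, -0.001, -0.209, -0.036, 1.0]]
end [0.5059 0.1302 0.1676]
[ 0.33  0.02  1.98 -0.55  0.56 -0.74] 2.2041923953206454e-13
[ 0.46  0.07  2.3  -0.93  0.4  -0.19] 4.4725056991268275e-11
0.45 [-0.125, 0, 0.03] [ 0.35  0.27  2.19 -0.63  0.34 -0.54] 1.5026386411176663e-12
0.45 [-0.104, 0, 0.03] [ 0.33  0.27  2.15 -0.56  0.36 -0.63] 9.992007221626409e-15
0.45 [-0.06, 0, 0.03] [ 0.3   0.27  2.07 -0.44  0.42 -0.79] 5.380349499262138e-10
0.52 [-0.125, 0, 0.03] [ 0.37  0.27  2.24 -0.96  0.29 -0.2 ] 3.58046925441613e-15
0.52 [-0.104, 0, 0.03] [ 0.35  0.26  2.2  -0.85  0.31 -0.33] 4.567416658688329e-13
0.52 [-0.06, 0, 0.03] [ 0.32  0.27  2.12 -0.66  0.35 -0.56] 2.3014923300479495e-13
0.6 [-0.125, 0, 0.03] [ 0.4   0.27  2.27 -1.3   0.29  0.16] 0.015472865363475774
0.6 [-0.104, 0, 0.03] [ 0.38  0.27  2.25 -1.29  0.29  0.13] 3.2052088378359655e-08
0.6 [-0.06, 0, 0.03] [ 0.34  0.27  2.17 -1.03  0.29 -0.17] 1.5422494251808208e-09
16 [[311.24903348 243.10814733]
 [311.23441824 250.75648004]] [313, 245]
18 [[311.67809656  27.31383036]
 [311.66746666  36.3771473 ]] [314, 20]
```

```bash
python3 - <<'E'
from kin import *
T0=mk([0.6878,.1096,.2747],JY+np.pi,-.7)
L=mk([0,0,0],JY+np.pi,-.47)
B=T0.copy();B[:3,3]=T0[:3,3]-.07*T0[:3,2]
C=L.copy();C[:3,3]=Hh([-.125,0,.10])[0]
plan(T0,[(B,3),(C,5)],[.5,.5,.5,.6,.7,.8,.9,1.])
E
```

```text
[[0.0, 0.0, 0.0, 0.0, 0.0, -0.023, 0.5], [0.0, 0.0, 0.0, 0.0, 0.0, -0.047, 0.5], [0.0, 0.0, 0.0, 0.0, 0.0, -0.07, 0.5], [0.046, 0.0, 0.0, 0.0, -0.042, -0.061, 0.6], [0.092, 0.0, 0.0, 0.0, -0.084, -0.053, 0.7], [0.138, 0.0, 0.0, -0.001, -0.126, -0.044, 0.8], [0.184, 0.0, 0.0, -0.001, -0.168, -0.035, 0.9], [0.23, 0.0, 0.0, -0.001, -0.211, -0.026, 1.0]]
end [0.5108 0.1296 0.1587]
```

Call:
send_rows:
  steps:
    - [0.0,0.0,0.0,0.0,0.0,-0.023,0.5]
    - [0.0,0.0,0.0,0.0,0.0,-0.047,0.5]
    - [0.0,0.0,0.0,0.0,0.0,-0.07,0.5]
    - [0.046,0.0,0.0,0.0,-0.042,-0.061,0.6]
    - [0.092,0.0,0.0,0.0,-0.084,-0.053,0.7]
    - [0.138,0.0,0.0,-0.001,-0.126,-0.044,0.8]
    - [0.184,0.0,0.0,-0.001,-0.168,-0.035,0.9]
    - [0.23,0.0,0.0,-0.001,-0.211,-0.026,1.0]

```text
t: 24.5
tool_pos: [0.5103, 0.1296, 0.1573]
orientation: [2.061, 1.832, 0.437]
wrist_force: [-0.2, -0.1, 1.1]
finger_gap: 0.0015
```

```bash
python3 look.py 21 wrist; python3 look.py 21b side; python3 - <<'E'
from h import *
import pickle
d=pickle.load(open("c21.pkl","rb"));c=d["wrist"];T=toolT(d["s_wrist"]);print(proj(c,Hh([[-.083,0,.041],[-.078,0,.0435],[0,.05,0],[0,-.05,0]]),T))
E
```

```text
24.5 [0.5103 0.1296 0.1573] F [-0.2  -0.12  1.07] gap 0.0015
z [ 0.449 -0.054 -0.892] x [ 0.118  0.993 -0.001] q [ 0.4    0.104  2.221 -0.532  0.458 -0.616]
cmd-meas [ 0.0005 -0.      0.0013] [ 0.0006 -0.0005 -0.0005]
24.55 [0.5057 0.1283 0.1529] F [-4.21 -1.19 -3.71] gap 0.0001
z [ 0.442 -0.056 -0.895] x [ 0.118  0.993 -0.004] q [ 0.4    0.107  2.227 -0.531  0.458 -0.614]
cmd-meas [0.0051 0.0012 0.0057] [ 0.0087 -0.0039 -0.0011]
[[312.7066957  324.07024915]
 [312.70149702 332.22906671]
 [370.12875305 392.63814467]
 [255.04304496 392.53229003]]
```

View pics/wrist21.png

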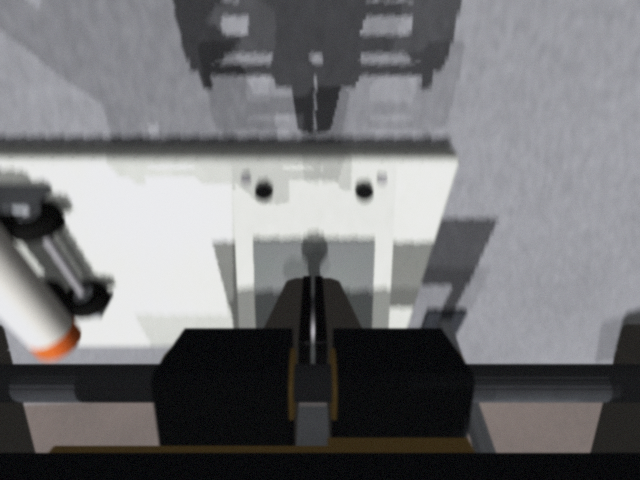

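View pics/side21b.png

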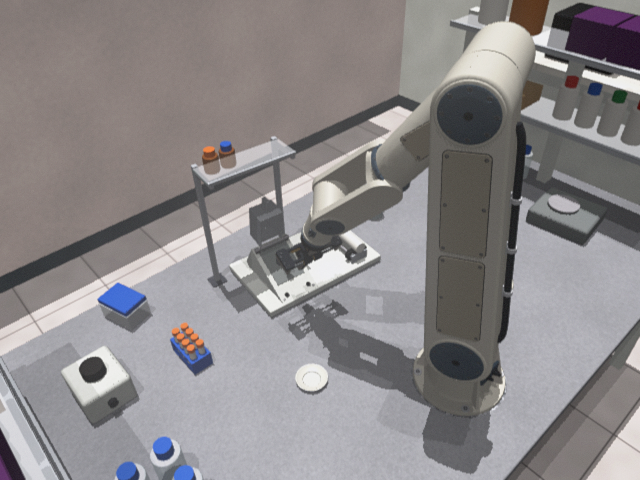

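```bash
cat > tg.py <<'E'
from kin import *
# args: list of hx,hz,n ; waypoints in hinge frame
T0=getcmd(); w=[]
for a in sys.argv[2:]:
    x,z,n=a.split(",");L=mk([0,0,0],JY+np.pi,-float(sys.argv[1]));L[:3,3]=Hh([float(x),0,float(z)])[0];w.append((L,int(n)))
plan(T0,w,1.0)
E
python3 tg.py .47 -.125,.03,4 -.095,.03,4
```

```text
[[0.0, 0.0, 0.0, 0.0, 0.001, 0.017, 1.0], [0.0, 0.0, 0.0, 0.0, 0.002, 0.035, 1.0], [0.0, 0.0, 0.0, 0.0, 0.003, 0.052, 1.0], [0.0, 0.0, 0.0, 0.0, 0.004, 0.07, 1.0], [0.0, 0.0, 0.0, 0.0, 0.012, 0.069, 1.0], [0.0, 0.0, 0.0, 0.0, 0.019, 0.069, 1.0], [0.0, 0.0, 0.0, 0.0, 0.027, 0.068, 1.0], [0.0, 0.0, 0.0, 0.0, 0.034, 0.068, 1.0]]
end [0.5715 0.1224 0.1134]
```

Call:
send_rows:
  steps:
    - [0.0,0.0,0.0,0.0,0.001,0.017,1.0]
    - [0.0,0.0,0.0,0.0,0.002,0.035,1.0]
    - [0.0,0.0,0.0,0.0,0.003,0.052,1.0]
    - [0.0,0.0,0.0,0.0,0.004,0.07,1.0]
    - [0.0,0.0,0.0,0.0,0.012,0.069,1.0]
    - [0.0,0.0,0.0,0.0,0.019,0.069,1.0]
    - [0.0,0.0,0.0,0.0,0.027,0.068,1.0]
    - [0.0,0.0,0.0,0.0,0.034,0.068,1.0]

```text
t: 25.6
tool_pos: [0.5714, 0.1219, 0.1132]
orientation: [2.061, 1.831, 0.436]
wrist_force: [-6.8, 1.5, 0.9]
finger_gap: 0.0003
```

```bash
python3 look.py 22 wrist;  python3 tg.py .47 -.065,.031,8
```

```text
25.6 [0.5714 0.1219 0.1132] F [-6.8   1.47  0.92] gap 0.0003
z [ 0.449 -0.055 -0.892] x [ 0.118  0.993 -0.002] q [ 0.329  0.266  2.15  -0.601  0.356 -0.596]
cmd-meas [0.0001 0.0005 0.0002] [ 0.0004 -0.0017 -0.0004]
[[0.0, 0.0, 0.0, 0.0, 0.004, 0.0, 1.0], [0.0, 0.0, 0.0, 0.0, 0.007, -0.001, 1.0], [0.0, 0.0, 0.0, 0.0, 0.011, -0.001, 1.0], [0.0, 0.0, 0.0, 0.0, 0.015, -0.001, 1.0], [0.0, 0.0, 0.0, 0.0, 0.019, -0.002, 1.0], [0.0, 0.0, 0.0, 0.0, 0.022, -0.002, 1.0], [0.0, 0.0, 0.0, 0.0, 0.026, -0.002, 1.0], [0.0, 0.0, 0.0, 0.0, 0.03, -0.003, 1.0]]
end [0.5967 0.1194 0.1297]
```

View pics/wrist22.png

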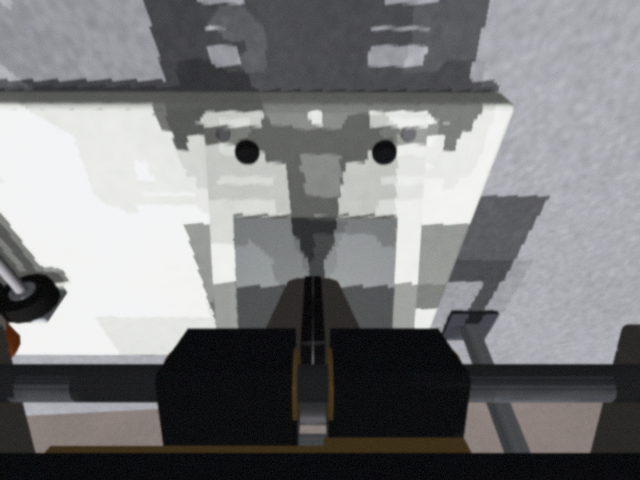

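Call:
send_rows:
  steps:
    - [0.0,0.0,0.0,0.0,0.004,0.0,1.0]
    - [0.0,0.0,0.0,0.0,0.007,-0.001,1.0]
    - [0.0,0.0,0.0,0.0,0.011,-0.001,1.0]
    - [0.0,0.0,0.0,0.0,0.015,-0.001,1.0]
    - [0.0,0.0,0.0,0.0,0.019,-0.002,1.0]
    - [0.0,0.0,0.0,0.0,0.022,-0.002,1.0]
    - [0.0,0.0,0.0,0.0,0.026,-0.002,1.0]
    - [0.0,0.0,0.0,0.0,0.03,-0.003,1.0]

```text
t: 26.65
tool_pos: [0.5968, 0.1192, 0.1289]
orientation: [2.06, 1.832, 0.437]
wrist_force: [-2.3, -0.6, -4.2]
finger_gap: 0.0004
```

```bash
python3 -c "
from workcell import env
print(env.get_state()['wrist_force'])";  python3 tg.py .47 -.0625,.03,3 -.0625,.03,5
```

```text
[-2.31160863 -0.58493508 -4.21544016]
[[0.0, 0.0, 0.0, 0.0, 0.001, 0.0, 1.0], [0.0, 0.0, 0.0, 0.0, 0.002, 0.001, 1.0], [0.0, 0.0, 0.0, 0.0, 0.002, 0.001, 1.0], [0.0, 0.0, 0.0, 0.0, 0.002, 0.001, 1.0], [0.0, 0.0, 0.0, 0.0, 0.002, 0.001, 1.0], [0.0, 0.0, 0.0, 0.0, 0.002, 0.001, 1.0], [0.0, 0.0, 0.0, 0.0, 0.002, 0.001, 1.0], [0.0, 0.0, 0.0, 0.0, 0.002, 0.001, 1.0]]
end [0.5989 0.1191 0.1297]
```

Call:
send_rows:
  steps:
    - [0,0,0,0,0.001,0,1]
    - [0,0,0,0,0.002,0,1]
    - [0,0,0,0,0.003,0.001,1]
    - [0,0,0,0,0.003,0.001,1]
    - [0,0,0,0,0.003,0.001,1]
    - [0,0,0,0,0.003,0.001,1]
    - [0,0,0,0,0.003,0.001,1]
    - [0,0,0,0,0.003,0.001,1]

```text
t: 27.65
tool_pos: [0.5992, 0.1188, 0.1291]
orientation: [2.061, 1.832, 0.436]
wrist_force: [-6.7, 1.2, 0.0]
finger_gap: 0.0006
```

```bash
python3 adv.py 0,0,0,0,.001,0; python3 look.py 23 side
```

```text
cmd [0.5998 0.119  0.1302]
27.65 [0.5992 0.1188 0.1291] F [-6.67  1.17  0.02] gap 0.0006
z [ 0.449 -0.055 -0.892] x [ 0.118  0.993 -0.002] q [ 0.303  0.271  2.088 -0.504  0.395 -0.721]
cmd-meas [0.0006 0.0002 0.0011] [ 0.001  -0.0013 -0.0008]
```

Call:
send_rows:
  steps:
    - [0,0,0,0,0.001,0,1]
    - [0,0,0,0,0.002,0,1]
    - [0,0,0,0,0.002,0,1]
    - [0,0,0,0,0.002,0,1]
    - [0,0,0,0,0.002,0,1]
    - [0,0,0,0,0.002,0,1]
    - [0,0,0,0,0.002,0,1]
    - [0,0,0,0,0.002,0,1]

```text
t: 28.7
tool_pos: [0.5995, 0.1187, 0.1291]
orientation: [2.062, 1.833, 0.433]
wrist_force: [-13.6, 5.1, 1.2]
finger_gap: 0.0
```

```bash
python3 adv.py 0,0,0,0,.002,0; python3 look.py 24 wrist
```

```text
cmd [0.6016 0.1188 0.1311]
28.7 [0.5995 0.1187 0.1291] F [-13.62   5.12   1.2 ] gap 0.0
z [ 0.447 -0.055 -0.893] x [ 0.118  0.993 -0.002] q [ 0.302  0.272  2.085 -0.498  0.398 -0.728]
cmd-meas [0.0021 0.0002 0.0019] [ 0.0033 -0.0019 -0.0009]
```

```bash
cat > p5.py <<'E'
from kin import *
T0=getcmd(); w=[]
for l,x,z,n in((.47,-.09,.03,2),(.47,-.13,.10,3),(.47,-.16,.17,3)):
    L=mk([0,0,0],JY+np.pi,-l);L[:3,3]=Hh([x,0,z])[0];w.append((L,n))
plan(T0,w,[1,1,.9,.7,.5,.5,.5,.5])
q=pickle.load(open("c24.pkl","rb"))["s"]["q"]
for T,_ in w: q,e=ik(T,q);print(q.round(2),e)
E
python3 p5.py
```

```text
[[0.0, 0.0, 0.0, 0.0, -0.015, 0.001, 1.0], [0.0, 0.0, 0.0, 0.0, -0.03, 0.002, 1.0], [0.0, 0.0, 0.0, 0.0, -0.045, -0.021, 0.9], [0.0, 0.0, 0.0, 0.0, -0.059, -0.043, 0.7], [0.0, 0.0, 0.0, 0.0, -0.074, -0.066, 0.5], [0.0, 0.0, 0.0, 0.0, -0.085, -0.089, 0.5], [0.0, 0.0, 0.0, 0.0, -0.096, -0.112, 0.5], [0.0, 0.0, 0.0, 0.0, -0.107, -0.134, 0.5]]
end [0.4466 0.1372 0.2021]
[ 0.33  0.27  2.14 -0.58  0.36 -0.62] 3.3370722909926705e-10
[ 0.4   0.1   2.23 -0.54  0.46 -0.6 ] 4.045531601000187e-10
[ 0.5  -0.07  2.27 -0.48  0.6  -0.6 ] 3.3175961977605084e-12
```

Call:
send_rows:
  steps:
    - [0.0,0.0,0.0,0.0,-0.015,0.001,1.0]
    - [0.0,0.0,0.0,0.0,-0.03,0.002,1.0]
    - [0.0,0.0,0.0,0.0,-0.045,-0.021,0.9]
    - [0.0,0.0,0.0,0.0,-0.059,-0.043,0.7]
    - [0.0,0.0,0.0,0.0,-0.074,-0.066,0.5]
    - [0.0,0.0,0.0,0.0,-0.085,-0.089,0.5]
    - [0.0,0.0,0.0,0.0,-0.096,-0.112,0.5]
    - [0.0,0.0,0.0,0.0,-0.107,-0.134,0.5]

```text
t: 29.75
tool_pos: [0.4472, 0.1379, 0.203]
orientation: [2.059, 1.831, 0.442]
wrist_force: [0.8, -0.0, 0.8]
finger_gap: 0.0462
```

```bash
python3 look.py 25 wrist; python3 - <<'E'
from h import *
import pickle
d=pickle.load(open("c25.pkl","rb"));c=d["wrist"];T=toolT(d["s_wrist"]);
for a in (0,.7,.8,.87,.95):
    b=a-.436; print(a,proj(c,Hh([[-.062+.05*np.sin(b),0,-.004+.05*np.cos(b)]]),T))
E
```

```text
29.75 [0.4472 0.1379 0.203 ] F [ 0.76 -0.    0.83] gap 0.0462
z [ 0.452 -0.052 -0.89 ] x [0.117 0.993 0.001] q [ 0.499 -0.072  2.27  -0.482  0.602 -0.602]
cmd-meas [-0.0007 -0.0007 -0.001 ] [-0.0028  0.0012 -0.0004]
0 [[311.56164404 322.61717885]]
0.7 [[311.55370348 357.95966463]]
0.8 [[311.55471642 361.67969335]]
0.87 [[311.55572628 363.99132531]]
0.95 [[311.55716775 366.32204809]]
```

View pics/wrist25.png

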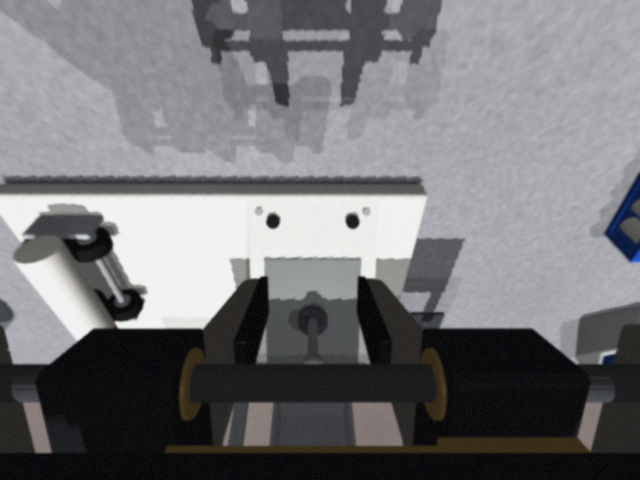

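```bash
cat > p6.py <<'E'
from kin import *
T0=getcmd()
G=mk([.6878,.1096,.2747],JY+np.pi,-.7)
M=mk([0.57,.122,.30],JY+np.pi,-.65)
B=G.copy();B[:3,3]-=.07*G[:3,2]
plan(T0,[(M,4),(B,2),(B,2)],[.4]*8)
E
python3 p6.py
```

```text
[[-0.045, 0.0, 0.0, 0.0, 0.039, -0.008, 0.4], [-0.09, 0.0, 0.0, 0.0, 0.078, -0.015, 0.4], [-0.135, 0.0, 0.0, 0.0, 0.116, -0.023, 0.4], [-0.18, 0.0, 0.0, -0.001, 0.155, -0.031, 0.4], [-0.205, 0.0, 0.0, 0.0, 0.194, -0.027, 0.4], [-0.23, 0.0, 0.0, 0.001, 0.233, -0.023, 0.4], [-0.23, 0.0, 0.0, 0.001, 0.233, -0.023, 0.4], [-0.23, 0.0, 0.0, 0.001, 0.233, -0.023, 0.4]]
end [0.6426 0.115  0.3281]
```

Call:
send_rows:
  steps:
    - [-0.045,0.0,0.0,0.0,0.039,-0.008,0.4]
    - [-0.09,0.0,0.0,0.0,0.078,-0.015,0.4]
    - [-0.135,0.0,0.0,0.0,0.116,-0.023,0.4]
    - [-0.18,0.0,0.0,-0.001,0.155,-0.031,0.4]
    - [-0.205,0.0,0.0,0.0,0.194,-0.027,0.4]
    - [-0.23,0.0,0.0,0.001,0.233,-0.023,0.4]
    - [-0.23,0.0,0.0,0.001,0.233,-0.023,0.4]
    - [-0.23,0.0,0.0,0.001,0.233,-0.023,0.4]

```text
t: 30.8
tool_pos: [0.6424, 0.1149, 0.3269]
orientation: [1.905, 1.694, 0.616]
wrist_force: [-0.3, -0.9, -0.0]
finger_gap: 0.0553
```

```bash
python3 look.py 26 wrist; python3 - <<'E'
from h import *
import pickle
d=pickle.load(open("c26.pkl","rb"));c=d["wrist"];T=toolT(d["s_wrist"]);
for a in (0,.7,.8,.87,.95):
    b=a-.436; print(a,proj(c,Hh([[-.062+.05*np.sin(b),0,-.004+.05*np.cos(b)]]),T))
print(proj(c,Hh([[0,.05,0],[0,-.05,0],[-.062,0,-.012]]),T), proj(c,Hh(hinge_rot([-.145,0,.035],1.95)),T))
E
```

```text
30.8 [0.6424 0.1149 0.3269] F [-0.25 -0.93 -0.01] gap 0.0553
z [ 0.639 -0.077 -0.765] x [ 0.118  0.993 -0.001] q [ 0.329  0.021  1.981 -0.553  0.56  -0.738]
cmd-meas [0.0002 0.0001 0.0012] [ 0.0005 -0.0009 -0.0007]
0 [[311.73220208 -10.57027412]]
0.7 [[311.71852606  46.04197586]]
0.8 [[311.72378109  53.66421096]]
0.87 [[311.72837255  58.74020653]]
0.95 [[311.73446403  64.23915494]]
[[367.94715858 112.79738544]
 [255.75326538 112.68475617]
 [311.89375139  33.72903462]] [[311.41116169 262.97875795]]
```

View pics/wrist26.png

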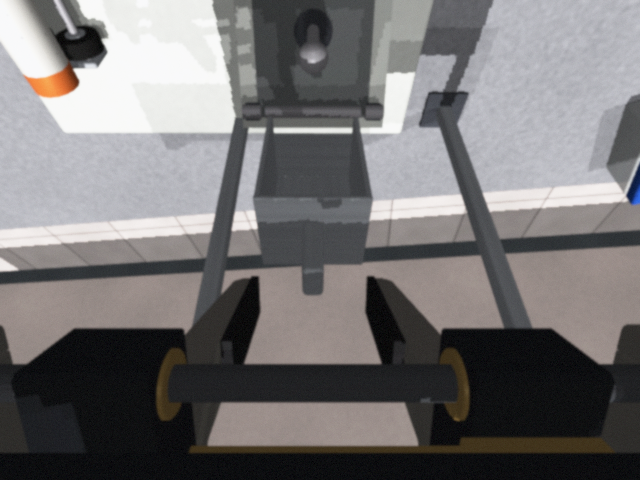

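```bash
python3 - <<'E'
from h import *
import pickle
for t in("18","26"):
    im=pickle.load(open(f"c{t}.pkl","rb"))["wrist"]["img"]
    cv2.imwrite(f"pics/cr{t}.png",cv2.resize(im[0:170,230:400,::-1],None,fx=3.4,fy=3.4,interpolation=cv2.INTER_CUBIC))
a=cv2.imread("pics/cr18.png");b=cv2.imread("pics/cr26.png");cv2.imwrite("pics/cr.png",cv2.resize(np.hstack([a,b]),None,fx=.69,fy=.69))
E
```

```text
(no output)
```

View pics/cr.png

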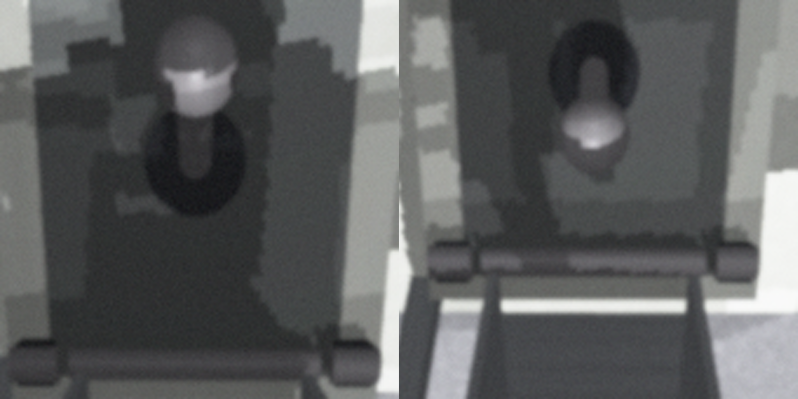

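```bash
sed -i 's/hy=.106,/hy=.1065,/' h.py; python3 - <<'E'
from h import *
T0=getcmd();G=mk([.6878,.1096,.2747],JY+np.pi,-.7)
plan(T0,[(G,6),(G,2)],.5)
E
```

```text
[[0.0, 0.0, 0.0, 0.0, 0.0, 0.012, 0.5], [0.0, 0.0, 0.0, 0.0, 0.0, 0.023, 0.5], [0.0, 0.0, 0.0, 0.0, 0.0, 0.035, 0.5], [0.0, 0.0, 0.0, 0.0, 0.0, 0.047, 0.5], [0.0, 0.0, 0.0, 0.0, 0.0, 0.058, 0.5], [0.0, 0.0, 0.0, 0.0, 0.0, 0.07, 0.5], [0.0, 0.0, 0.0, 0.0, 0.0, 0.07, 0.5], [0.0, 0.0, 0.0, 0.0, 0.0, 0.07, 0.5]]
end [0.6874 0.1096 0.2746]
```

Call:
send_rows:
  steps:
    - [0.0,0.0,0.0,0.0,0.0,0.012,0.5]
    - [0.0,0.0,0.0,0.0,0.0,0.023,0.5]
    - [0.0,0.0,0.0,0.0,0.0,0.035,0.5]
    - [0.0,0.0,0.0,0.0,0.0,0.047,0.5]
    - [0.0,0.0,0.0,0.0,0.0,0.058,0.5]
    - [0.0,0.0,0.0,0.0,0.0,0.07,0.5]
    - [0.0,0.0,0.0,0.0,0.0,0.07,0.5]
    - [0.0,0.0,0.0,0.0,0.0,0.07,0.5]

```text
t: 31.85
tool_pos: [0.6876, 0.1097, 0.274]
orientation: [1.905, 1.693, 0.617]
wrist_force: [0.4, 0.5, 0.1]
finger_gap: 0.0457
```

Call:
send_rows:
  steps:
    - [0,0,0,0,0,0,0.65]
    - [0,0,0,0,0,0,0.75]
    - [0,0,0,0,0,0,0.8]
    - [0,0,0,0,0,0,0.84]
    - [0,0,0,0,0,0,0.95]
    - [0,0,0,0,0,0,0.95]
    - [0,0,0,0,0,0,0.95]
    - [0,0,0,0,0,0,0.95]
  grip_force: 8

```text
t: 32.85
tool_pos: [0.6875, 0.1095, 0.274]
orientation: [1.905, 1.693, 0.617]
wrist_force: [-2.3, -3.1, 3.3]
finger_gap: 0.0136
```

```bash
python3 look.py 27 wrist;sed -i 's#c14.pkl#c27.pkl#' arc.py; python3 arc.py 1.935 1.6 .7 .66 .95 1
```

```text
32.85 [0.6875 0.1095 0.274 ] F [-2.34 -3.08  3.32] gap 0.0136
z [ 0.64  -0.077 -0.765] x [ 0.118  0.993 -0.001] q [ 0.288  0.151  1.966 -0.635  0.445 -0.666]
cmd-meas [-0.0001  0.0001  0.0006] [-0.0001 -0.001  -0.0008]
[[0.006, 0.0, 0.0, 0.0, -0.005, -0.004, 0.95], [0.011, 0.0, 0.0, 0.0, -0.011, -0.009, 0.95], [0.017, 0.0, 0.0, 0.0, -0.017, -0.013, 0.95], [0.023, 0.0, 0.0, 0.0, -0.023, -0.017, 0.95], [0.029, 0.0, 0.0, 0.0, -0.029, -0.021, 0.95], [0.034, 0.0, 0.0, 0.0, -0.035, -0.024, 0.95], [0.04, 0.0, 0.0, 0.0, -0.041, -0.028, 0.95], [0.04, 0.0, 0.0, 0.0, -0.041, -0.028, 0.95]]
end [0.6384 0.1155 0.2696]
q end [ 0.32  0.09  2.03 -0.59  0.48 -0.68] 7.036912792124787e-12
```

View pics/wrist27.png

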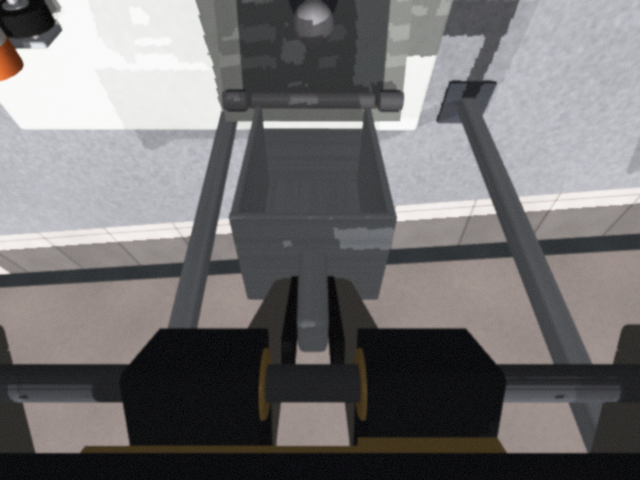

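The fin (around (313,300)) is pinched at 13.6 mm gap. Bringing the cover down.

Call:
send_rows:
  steps:
    - [0.006,0.0,0.0,0.0,-0.005,-0.004,0.95]
    - [0.011,0.0,0.0,0.0,-0.011,-0.009,0.95]
    - [0.017,0.0,0.0,0.0,-0.017,-0.013,0.95]
    - [0.023,0.0,0.0,0.0,-0.023,-0.017,0.95]
    - [0.029,0.0,0.0,0.0,-0.029,-0.021,0.95]
    - [0.034,0.0,0.0,0.0,-0.035,-0.024,0.95]
    - [0.04,0.0,0.0,0.0,-0.041,-0.028,0.95]
    - [0.04,0.0,0.0,0.0,-0.041,-0.028,0.95]

```text
t: 33.9
tool_pos: [0.6375, 0.1155, 0.268]
orientation: [1.933, 1.719, 0.586]
wrist_force: [0.6, -4.2, -4.0]
finger_gap: 0.0139
```

```bash
python3 look.py 28 wrist; python3 arc.py 1.6 1.2 .66 .59 .95 1
```

```text
33.9 [0.6375 0.1155 0.268 ] F [ 0.64 -4.2  -3.96] gap 0.0139
z [ 0.607 -0.073 -0.791] x [ 0.118  0.993 -0.001] q [ 0.323  0.09   2.029 -0.595  0.486 -0.675]
cmd-meas [ 0.0009 -0.      0.0016] [ 0.0017 -0.0011 -0.001 ]
[[0.01, 0.0, 0.0, 0.0, -0.008, -0.003, 0.95], [0.02, 0.0, 0.0, 0.0, -0.017, -0.005, 0.95], [0.03, 0.0, 0.0, 0.0, -0.025, -0.007, 0.95], [0.04, 0.0, 0.0, 0.0, -0.033, -0.009, 0.95], [0.05, 0.0, 0.0, 0.0, -0.042, -0.01, 0.95], [0.06, 0.0, 0.0, 0.0, -0.051, -0.011, 0.95], [0.07, 0.0, 0.0, 0.0, -0.059, -0.011, 0.95], [0.07, 0.0, 0.0, 0.0, -0.059, -0.011, 0.95]]
end [0.5854 0.1217 0.2421]
q end [ 0.36  0.06  2.1  -0.54  0.52 -0.69] 4.635373870198183e-11
```

Call:
send_rows:
  steps:
    - [0.01,0.0,0.0,-0.0005,-0.008,-0.003,0.95]
    - [0.02,0.0,0.0,-0.0005,-0.017,-0.005,0.95]
    - [0.03,0.0,0.0,-0.0005,-0.025,-0.007,0.95]
    - [0.04,0.0,0.0,-0.0005,-0.033,-0.009,0.95]
    - [0.05,0.0,0.0,-0.0005,-0.042,-0.01,0.95]
    - [0.06,0.0,0.0,-0.0005,-0.051,-0.011,0.95]
    - [0.07,0.0,0.0,-0.0005,-0.059,-0.011,0.95]
    - [0.07,0.0,0.0,-0.0005,-0.059,-0.011,0.95]

```text
t: 34.95
tool_pos: [0.5849, 0.1217, 0.2411]
orientation: [1.981, 1.761, 0.534]
wrist_force: [-3.5, 3.5, 2.9]
finger_gap: 0.0146
```

```bash
sed -i 's/hy=.1065,/hy=.106,/' h.py; python3 adv.py 0,0,0,-.0005,0,0; python3 look.py 29 wrist; python3 arc.py 1.2 .8 .59 .52 .95 1
```

```text
cmd [0.5853 0.1212 0.2421]
34.95 [0.5849 0.1217 0.2411] F [-3.46  3.52  2.93] gap 0.0146
z [ 0.552 -0.065 -0.831] x [ 0.117  0.993 -0.   ] q [ 0.356  0.058  2.097 -0.543  0.514 -0.685]
cmd-meas [ 0.0004 -0.0005  0.001 ] [ 0.0005 -0.     -0.0008]
[[0.01, 0.0, 0.0, 0.0, -0.009, 0.0, 0.95], [0.02, 0.0, 0.0, 0.0, -0.018, 0.002, 0.95], [0.03, 0.0, 0.0, 0.0, -0.026, 0.003, 0.95], [0.04, 0.0, 0.0, 0.0, -0.034, 0.006, 0.95], [0.05, 0.0, 0.0, 0.0, -0.043, 0.008, 0.95], [0.06, 0.0, 0.0, 0.0, -0.051, 0.012, 0.95], [0.07, 0.0, 0.0, 0.0, -0.058, 0.015, 0.95], [0.07, 0.0, 0.0, 0.0, -0.058, 0.015, 0.95]]
end [0.5457 0.1259 0.1973]
q end [ 0.38  0.08  2.16 -0.52  0.49 -0.67] 4.3587319997096013e-11
```

View pics/wrist29.png

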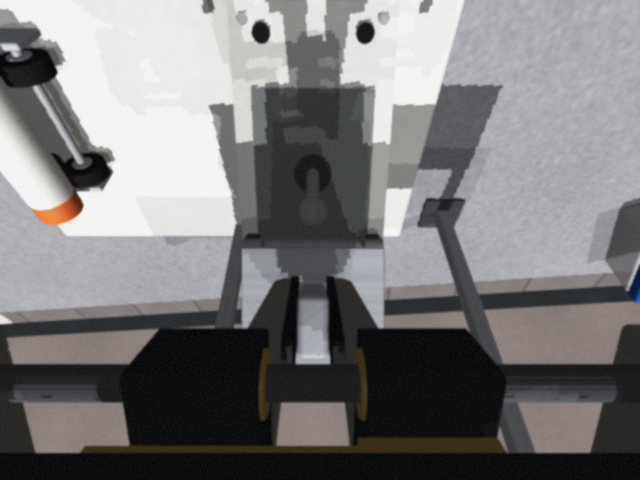

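Call:
send_rows:
  steps:
    - [0.01,0.0,0.0,0.0,-0.009,0.0,0.95]
    - [0.02,0.0,0.0,0.0,-0.018,0.002,0.95]
    - [0.03,0.0,0.0,0.0,-0.026,0.003,0.95]
    - [0.04,0.0,0.0,0.0,-0.034,0.006,0.95]
    - [0.05,0.0,0.0,0.0,-0.043,0.008,0.95]
    - [0.06,0.0,0.0,0.0,-0.051,0.012,0.95]
    - [0.07,0.0,0.0,0.0,-0.058,0.015,0.95]
    - [0.07,0.0,0.0,0.0,-0.058,0.015,0.95]

```text
t: 36.0
tool_pos: [0.5453, 0.1264, 0.1959]
orientation: [2.028, 1.803, 0.478]
wrist_force: [0.2, 7.1, -1.1]
finger_gap: 0.0141
```

```bash
python3 look.py 30 wrist; python3 arc.py .8 .42 .52 .46 .95 1
```

```text
36.0 [0.5453 0.1264 0.1959] F [ 0.23  7.12 -1.05] gap 0.0141
z [ 0.493 -0.058 -0.868] x [ 0.117  0.993 -0.   ] q [ 0.377  0.079  2.16  -0.521  0.493 -0.665]
cmd-meas [ 0.0005 -0.0005  0.0015] [ 0.001  -0.     -0.0008]
[[0.009, 0.0, 0.0, 0.0, -0.007, 0.005, 0.95], [0.017, 0.0, 0.0, 0.0, -0.014, 0.009, 0.95], [0.026, 0.0, 0.0, 0.0, -0.021, 0.014, 0.95], [0.034, 0.0, 0.0, 0.0, -0.027, 0.02, 0.95], [0.043, 0.0, 0.0, 0.0, -0.033, 0.025, 0.95], [0.051, 0.0, 0.0, 0.0, -0.038, 0.031, 0.95], [0.06, 0.0, 0.0, 0.0, -0.043, 0.038, 0.95], [0.06, 0.0, 0.0, 0.0, -0.043, 0.038, 0.95]]
end [0.5274 0.1281 0.143 ]
q end [ 0.37  0.15  2.2  -0.53  0.43 -0.63] 7.490363849054172e-12
```

View pics/wrist30.png

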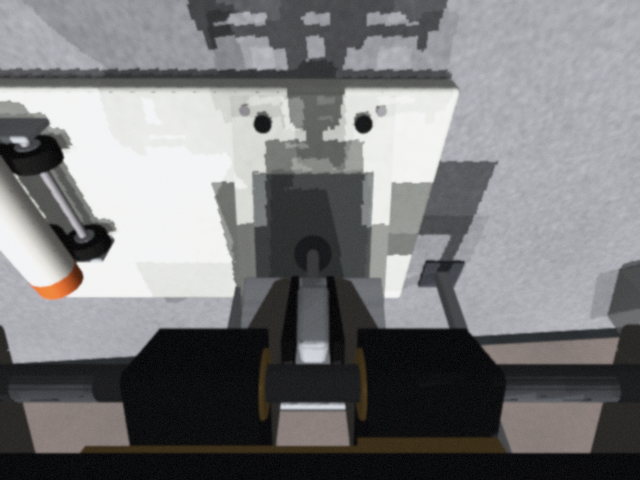

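Call:
send_rows:
  steps:
    - [0.009,0.0,0.0,0.0005,-0.007,0.005,0.95]
    - [0.017,0.0,0.0,0.001,-0.014,0.009,0.95]
    - [0.026,0.0,0.0,0.001,-0.021,0.014,0.95]
    - [0.034,0.0,0.0,0.001,-0.027,0.02,0.95]
    - [0.043,0.0,0.0,0.001,-0.033,0.025,0.95]
    - [0.051,0.0,0.0,0.001,-0.038,0.031,0.95]
    - [0.06,0.0,0.0,0.001,-0.043,0.038,0.95]
    - [0.06,0.0,0.0,0.001,-0.043,0.038,0.95]

```text
t: 37.05
tool_pos: [0.5268, 0.1287, 0.1411]
orientation: [2.068, 1.838, 0.426]
wrist_force: [-5.4, 1.4, -0.8]
finger_gap: 0.0139
```

```bash
sed -i 's/hy=.106,/hy=.107,/' h.py; python3 adv.py 0,0,0,.001,0,0;  python3 look.py 31 wrist; python3 arc.py .42 .1 .46 .41 .95 1
```

```text
cmd [0.5276 0.1291 0.143 ]
37.05 [0.5268 0.1287 0.1411] F [-5.36  1.37 -0.77] gap 0.0139
z [ 0.439 -0.054 -0.897] x [ 0.118  0.993 -0.002] q [ 0.378  0.159  2.198 -0.534  0.429 -0.627]
cmd-meas [0.0008 0.0004 0.0019] [ 0.0022 -0.0018 -0.0007]
[[0.007, 0.0, 0.0, 0.0, -0.004, 0.005, 0.95], [0.014, 0.0, 0.0, 0.0, -0.008, 0.011, 0.95], [0.021, 0.0, 0.0, 0.0, -0.011, 0.017, 0.95], [0.029, 0.0, 0.0, 0.0, -0.014, 0.024, 0.95], [0.036, 0.0, 0.0, 0.0, -0.016, 0.03, 0.95], [0.043, 0.0, 0.0, 0.0, -0.019, 0.036, 0.95], [0.05, 0.0, 0.0, 0.0, -0.021, 0.043, 0.95], [0.05, 0.0, 0.0, 0.0, -0.021, 0.043, 0.95]]
end [0.5278 0.1291 0.0952]
q end [ 0.36  0.25  2.2  -0.53  0.37 -0.63] 7.227551890309769e-14
```

Call:
send_rows:
  steps:
    - [0.007,0.0,0.0,0.0,-0.004,0.005,0.95]
    - [0.014,0.0,0.0,0.0,-0.008,0.011,0.95]
    - [0.021,0.0,0.0,0.0,-0.011,0.017,0.95]
    - [0.029,0.0,0.0,0.0,-0.014,0.024,0.95]
    - [0.036,0.0,0.0,0.0,-0.016,0.03,0.95]
    - [0.043,0.0,0.0,0.0,-0.019,0.036,0.95]
    - [0.05,0.0,0.0,0.0,-0.021,0.043,0.95]
    - [0.05,0.0,0.0,0.0,-0.021,0.043,0.95]

```text
t: 38.1
tool_pos: [0.5275, 0.1286, 0.0936]
orientation: [2.1, 1.866, 0.385]
wrist_force: [-4.4, -0.4, -1.3]
finger_gap: 0.0137
```

```bash
 python3 look.py 32 wrist; python3 arc.py .1 -.005 .41 .4 .95 2
```

```text
38.1 [0.5275 0.1286 0.0936] F [-4.42 -0.43 -1.32] gap 0.0137
z [ 0.394 -0.048 -0.918] x [ 0.118  0.993 -0.002] q [ 0.358  0.258  2.198 -0.538  0.366 -0.621]
cmd-meas [0.0003 0.0004 0.0016] [ 0.0014 -0.0016 -0.0006]
[[0.002, 0.0, 0.0, 0.0, 0.0, 0.002, 0.95], [0.003, 0.0, 0.0, 0.0, -0.001, 0.005, 0.95], [0.005, 0.0, 0.0, 0.0, -0.002, 0.007, 0.95], [0.007, 0.0, 0.0, 0.0, -0.002, 0.01, 0.95], [0.008, 0.0, 0.0, 0.0, -0.002, 0.013, 0.95], [0.01, 0.0, 0.0, 0.0, -0.003, 0.015, 0.95], [0.01, 0.0, 0.0, 0.0, -0.003, 0.015, 0.95], [0.01, 0.0, 0.0, 0.0, -0.003, 0.015, 0.95]]
end [0.531  0.1287 0.0802]
q end [ 0.35  0.29  2.19 -0.55  0.34 -0.61] 2.8787572822900458e-09
```

Call:
send_rows:
  steps:
    - [0.002,0.0,0.0,0.0,0.0,0.002,0.95]
    - [0.003,0.0,0.0,0.0,-0.001,0.005,0.95]
    - [0.005,0.0,0.0,0.0,-0.002,0.007,0.95]
    - [0.007,0.0,0.0,0.0,-0.002,0.01,0.95]
    - [0.008,0.0,0.0,0.0,-0.002,0.013,0.95]
    - [0.01,0.0,0.0,0.0,-0.003,0.015,0.95]
    - [0.01,0.0,0.0,0.0,-0.003,0.015,0.95]
    - [0.01,0.0,0.0,0.0,-0.003,0.015,0.95]

```text
t: 39.15
tool_pos: [0.5311, 0.1283, 0.0795]
orientation: [2.106, 1.872, 0.378]
wrist_force: [-4.4, -3.5, -2.2]
finger_gap: 0.0138
```

```bash
 python3 look.py 33 wrist
```

```text
39.15 [0.5311 0.1283 0.0795] F [-4.43 -3.5  -2.15] gap 0.0138
z [ 0.386 -0.047 -0.921] x [ 0.118  0.993 -0.001] q [ 0.351  0.292  2.195 -0.554  0.344 -0.607]
cmd-meas [-0.      0.0004  0.0007] [ 0.0001 -0.0013 -0.0006]
```

View pics/wrist33.png

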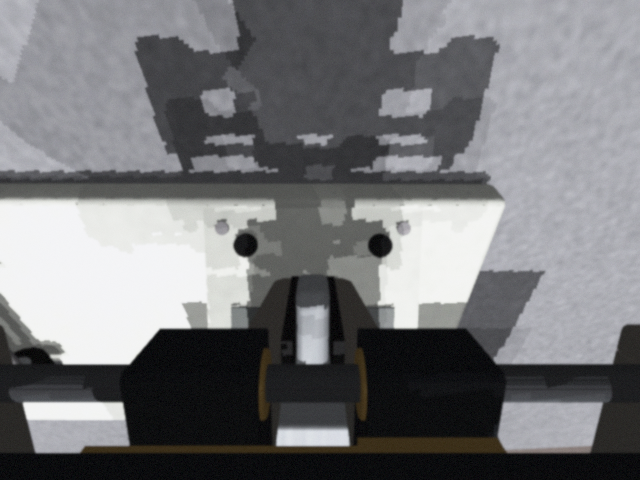

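Call:
send_rows:
  steps:
    - [0,0,0,0,0,0.001,0.95]
    - [0,0,0,0,0,0.001,0.95]
    - [0,0,0,0,0,0.002,0.95]
    - [0,0,0,0,0,0.002,0.95]
    - [0,0,0,0,0,0.003,0.95]
    - [0,0,0,0,0,0.003,0.95]
    - [0,0,0,0,0,0.003,0.95]
    - [0,0,0,0,0,0.003,0.95]

```text
t: 40.2
tool_pos: [0.5319, 0.1282, 0.0766]
orientation: [2.106, 1.872, 0.377]
wrist_force: [-5.3, -3.4, -1.9]
finger_gap: 0.0142
```

```bash
python3 adv.py 0,0,0,0,0,.003; python3 look.py 34 wrist; python3 look.py 34b side; python3 - <<'E'
import cv2,numpy as np,pickle
a=[pickle.load(open(f"c{t}.pkl","rb"))["wrist"]["img"][200:400,220:420,::-1] for t in("13","14","33","34")]
cv2.imwrite("pics/cmp.png",cv2.resize(np.vstack([np.hstack(a[:2]),np.hstack(a[2:])]),None,fx=1.5,fy=1.5))
E
```

```text
cmd [0.5322 0.1286 0.0774]
40.2 [0.5319 0.1282 0.0766] F [-5.29 -3.36 -1.92] gap 0.0142
z [ 0.386 -0.047 -0.921] x [ 0.118  0.993 -0.001] q [ 0.35   0.298  2.194 -0.562  0.338 -0.599]
cmd-meas [0.0003 0.0004 0.0008] [ 0.0005 -0.0014 -0.0006]
40.25 [0.5319 0.1282 0.0766] F [-4.1  -3.57 -1.1 ] gap 0.0138
z [ 0.386 -0.047 -0.921] x [ 0.118  0.993 -0.001] q [ 0.35   0.298  2.194 -0.562  0.338 -0.599]
cmd-meas [0.0003 0.0004 0.0008] [ 0.0005 -0.0014 -0.0006]
```

View pics/cmp.png

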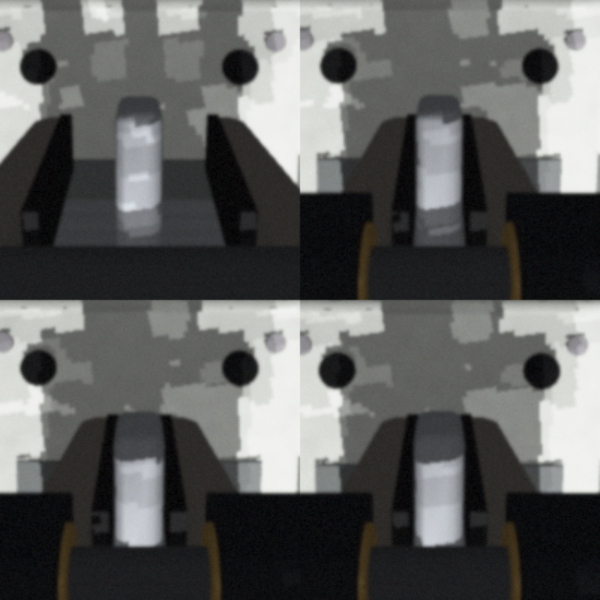

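View pics/side34b.png

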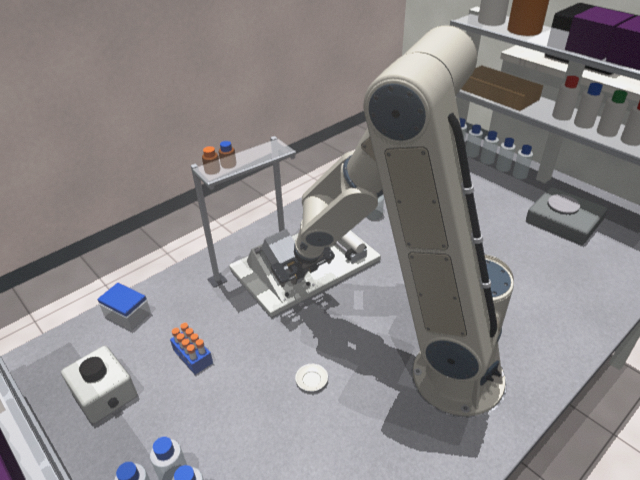

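```bash
python3 - <<'E'
from h import *
import pickle
for t in("14","34"):
    d=pickle.load(open(f"c{t}.pkl","rb"));c=d["wrist"];T=toolT(d["s_wrist"])
    for a in (0,.05,.1,.15,.2,.25,.3):
        P=proj(c,Hh(hinge_rot([[-.1675,0,.049],[-.1675,0,.021],[-.160,0,.049],[-.160,0,.021]],a)),T)
        print(t,a,P[:,1].round(1), "TCP hinge-rel z")
s=pickle.load(open("c34b.pkl","rb"))["side"]["img"]
cv2.imwrite("pics/s34.png",cv2.resize(s[200:320,210:400,::-1],None,fx=4,fy=4,interpolation=cv2.INTER_CUBIC))
E
```

```text
14 0 [265.8 254.7 282.6 269. ] TCP hinge-rel z
14 0.05 [276.2 260.2 293.5 274.9] TCP hinge-rel z
14 0.1 [288.7 267.  306.5 282.1] TCP hinge-rel z
14 0.15 [303.6 275.4 321.7 290.8] TCP hinge-rel z
14 0.2 [321.2 285.5 339.5 301.1] TCP hinge-rel z
14 0.25 [341.8 297.5 360.  313.3] TCP hinge-rel z
14 0.3 [365.9 311.7 383.6 327.5] TCP hinge-rel z
34 0 [270.7 258.7 287.8 273.3] TCP hinge-rel z
34 0.05 [281.6 264.5 299.3 279.4] TCP hinge-rel z
34 0.1 [294.7 271.6 312.8 287. ] TCP hinge-rel z
34 0.15 [310.3 280.4 328.7 296.1] TCP hinge-rel z
34 0.2 [328.7 290.9 347.3 306.8] TCP hinge-rel z
34 0.25 [350.3 303.5 368.8 319.5] TCP hinge-rel z
34 0.3 [375.6 318.4 393.5 334.3] TCP hinge-rel z
```

View pics/s34.png

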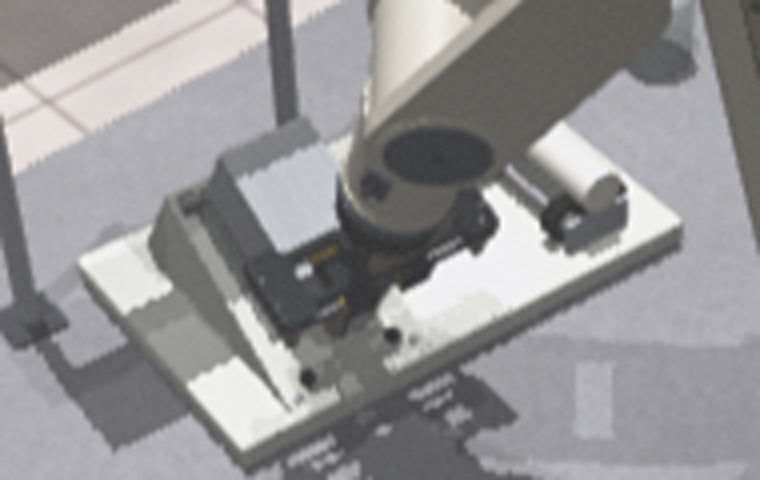

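Call:
send_rows:
  steps:
    - [0,0,0,0,0,0.001,0.95]
    - [0,0,0,0,0,0.002,0.95]
    - [0,0,0,0,0,0.004,0.95]
    - [0,0,0,0,0,0.005,0.95]
    - [0,0,0,0,0,0.006,0.95]
    - [0,0,0,0,0,0.007,0.95]
    - [0,0,0,0,0,0.008,0.95]
    - [0,0,0,0,0,0.008,0.95]

```text
t: 41.3
tool_pos: [0.5349, 0.1278, 0.0693]
orientation: [2.106, 1.872, 0.377]
wrist_force: [-6.6, -2.3, 0.7]
finger_gap: 0.0141
```

```bash
python3 adv.py 0,0,0,0,0,.008; python3 look.py 35 wrist; python3 - <<'E'
from h import *
import cv2,numpy as np,pickle
a=[pickle.load(open(f"c{t}.pkl","rb"))["wrist"]["img"][200:400,220:420,::-1] for t in("34","35")]
cv2.imwrite("pics/cmp2.png",cv2.resize(np.hstack(a[:2]),None,fx=2,fy=2))
for t in("35",):
    d=pickle.load(open(f"c{t}.pkl","rb"));c=d["wrist"];T=toolT(d["s_wrist"])
    for a in (0,.05,.1,.15):
        P=proj(c,Hh(hinge_rot([[-.163,0,.049],[-.163,0,.021]],a)),T);print(a,P[:,1].round(1))
E
```

```text
cmd [0.5353 0.1282 0.0701]
41.3 [0.5349 0.1278 0.0693] F [-6.55 -2.34  0.73] gap 0.0141
z [ 0.386 -0.047 -0.921] x [ 0.118  0.993 -0.002] q [ 0.347  0.317  2.193 -0.587  0.323 -0.576]
cmd-meas [0.0004 0.0004 0.0007] [ 0.0005 -0.0014 -0.0005]
0 [288.2 272.9]
0.05 [300.5 279.5]
0.1 [315.1 287.5]
0.15 [332.5 297.3]
```

View pics/cmp2.png

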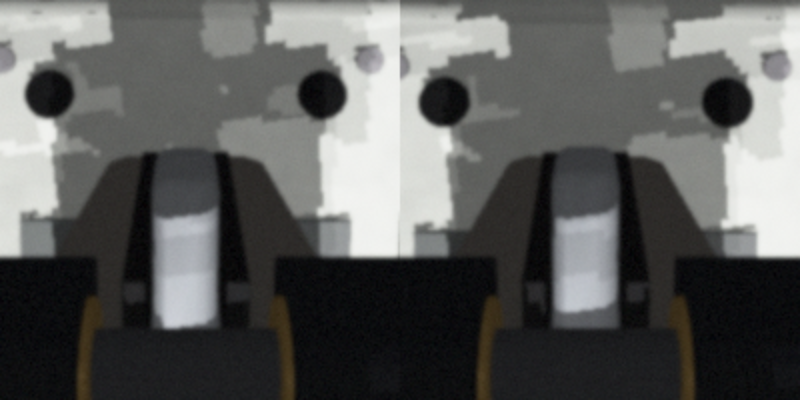

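Call:
send_rows:
  steps:
    - [0,0,0,0,0,0.001,0.95]
    - [0,0,0,0,0,0.002,0.95]
    - [0,0,0,0,0,0.003,0.95]
    - [0,0,0,0,0,0.004,0.95]
    - [0,0,0,0,0,0.005,0.95]
    - [0,0,0,0,0,0.005,0.95]
    - [0,0,0,0,0,0.005,0.95]
    - [0,0,0,0,0,0.005,0.95]

```text
t: 42.35
tool_pos: [0.5381, 0.1275, 0.0658]
orientation: [2.105, 1.871, 0.38]
wrist_force: [-4.2, -6.4, 7.7]
finger_gap: 0.014
```

```bash
python3 adv.py 0,0,0,0,0,.005; python3 look.py 36 wrist; python3 - <<'E'
from h import *
import cv2,numpy as np,pickle
a=[pickle.load(open(f"c{t}.pkl","rb"))["wrist"]["img"][200:400,220:420,::-1] for t in("35","36")]
cv2.imwrite("pics/cmp3.png",cv2.resize(np.hstack(a[:2]),None,fx=2,fy=2))
E
```

```text
cmd [0.5372 0.128  0.0655]
42.35 [0.5381 0.1275 0.0658] F [-4.15 -6.39  7.72] gap 0.014
z [ 0.388 -0.047 -0.92 ] x [ 0.118  0.993 -0.001] q [ 0.344  0.327  2.19  -0.604  0.314 -0.561]
cmd-meas [-0.0009  0.0005 -0.0003] [-0.0017 -0.0011 -0.0004]
```

View pics/cmp3.png

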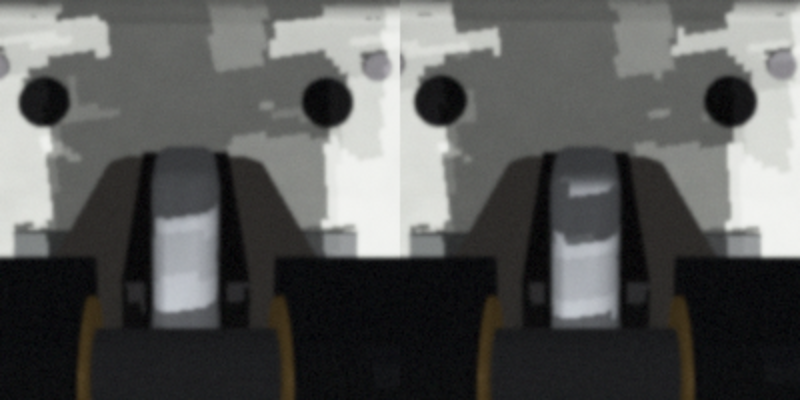

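Call:
send_rows:
  steps:
    - [0,0,0,0,0,0,0.86]
    - [0,0,0,0,0,0,0.84]
    - [0,0,0,0,0,0,0.82]
    - [0,0,0,0,0,0,0.78]
    - [0,0,0,0,0,0,0.7]
    - [0,0,0,0,0,0,0.6]
    - [0,0,0,0,0,0,0.5]
    - [0,0,0,0,0,0,0.45]

```text
t: 43.4
tool_pos: [0.5374, 0.1278, 0.0648]
orientation: [2.106, 1.872, 0.378]
wrist_force: [0.2, -0.9, 0.7]
finger_gap: 0.0502
```

```bash
python3 look.py 37 wrist
```

```text
43.4 [0.5374 0.1278 0.0648] F [ 0.21 -0.88  0.66] gap 0.0502
z [ 0.387 -0.047 -0.921] x [ 0.117  0.993 -0.001] q [ 0.345  0.329  2.191 -0.603  0.313 -0.561]
cmd-meas [-0.0002  0.0002  0.0007] [-0.0002 -0.0008 -0.0007]
```

View pics/wrist37.png

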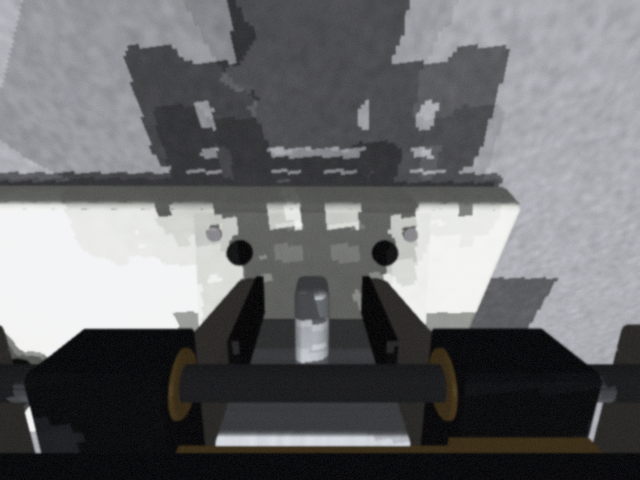

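Call:
send_rows:
  steps:
    - [0,0,0,0,0,-0.015,0.4]
    - [0,0,0,0,0,-0.03,0.4]
    - [0,0,0,0,0,-0.05,0.4]
    - [0,0,0,0,0,-0.075,0.4]
    - [0,0,0,0,0,-0.1,0.4]
    - [0,0,0,0,0,-0.125,0.4]
    - [0,0,0,0,0,-0.15,0.4]
    - [0,0,0,0,0,-0.15,0.4]

```text
t: 44.45
tool_pos: [0.4799, 0.1353, 0.2045]
orientation: [2.105, 1.871, 0.383]
wrist_force: [-1.1, 0.5, -0.2]
finger_gap: 0.055
```

```bash
python3 adv.py 0,0,0,0,0,-.15; python3 look.py 38 wrist; python3 - <<'E'
from h import *
import pickle
d=pickle.load(open("c38.pkl","rb"));c=d["wrist"];T=toolT(d["s_wrist"])
K={"cov":[-.1225,.04,.058],"cov2":[-.1225,-.04,.058],"fintipT":[-.163,0,.049],"finTipB":[-.163,0,.021]}
for a in (0,.05,.1):
    P=proj(c,Hh(hinge_rot(list(K.values()),a)),T);print(a,P.round(1).tolist())
T0=getcmd()
V=mk([.40,.10,.30],JY+np.pi,-.2)
plan(T0,[(V,7),(V,1)],.4)
E
```

```text
cmd [0.4792 0.1348 0.2036]
44.45 [0.4799 0.1353 0.2045] F [-1.06  0.52 -0.2 ] gap 0.055
z [ 0.39  -0.045 -0.92 ] x [0.117 0.993 0.001] q [ 0.415 -0.006  2.175 -0.336  0.647 -0.802]
cmd-meas [-0.0007 -0.0004 -0.0009] [-0.003   0.0009 -0.0003]
0 [[361.5, 268.1], [261.0, 268.1], [311.3, 216.4], [311.4, 214.3]]
0.05 [[362.5, 273.6], [260.0, 273.5], [311.3, 220.5], [311.4, 216.3]]
0.1 [[363.5, 279.6], [258.9, 279.6], [311.3, 225.3], [311.3, 218.9]]
[[0.029, 0.0, 0.0, -0.006, -0.004, -0.017, 0.4], [0.057, 0.0, 0.0, -0.013, -0.009, -0.034, 0.4], [0.086, 0.0, 0.0, -0.019, -0.013, -0.05, 0.4], [0.114, 0.0, 0.0, -0.025, -0.018, -0.067, 0.4], [0.143, 0.0, 0.0, -0.031, -0.022, -0.084, 0.4], [0.171, 0.0, 0.0, -0.038, -0.027, -0.101, 0.4], [0.2, 0.0, 0.0, -0.044, -0.031, -0.118, 0.4], [0.2, 0.0, 0.0, -0.044, -0.031, -0.118, 0.4]]
end [0.4    0.0999 0.3002]
```

View pics/wrist38.png

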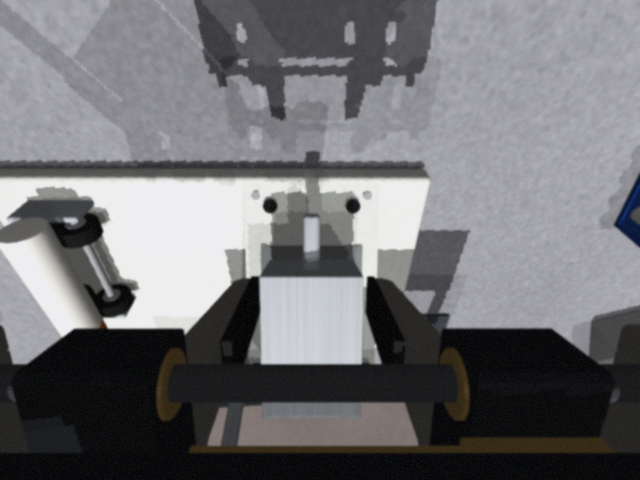

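Call:
send_rows:
  steps:
    - [0.029,0.0,0.0,-0.006,-0.004,-0.017,0.4]
    - [0.057,0.0,0.0,-0.013,-0.009,-0.034,0.4]
    - [0.086,0.0,0.0,-0.019,-0.013,-0.05,0.4]
    - [0.114,0.0,0.0,-0.025,-0.018,-0.067,0.4]
    - [0.143,0.0,0.0,-0.031,-0.022,-0.084,0.4]
    - [0.171,0.0,0.0,-0.038,-0.027,-0.101,0.4]
    - [0.2,0.0,0.0,-0.044,-0.031,-0.118,0.4]
    - [0.2,0.0,0.0,-0.044,-0.031,-0.118,0.4]

```text
t: 45.5
tool_pos: [0.4008, 0.0996, 0.2994]
orientation: [2.232, 1.981, 0.198]
wrist_force: [-0.5, 0.5, 0.7]
finger_gap: 0.055
```

```bash
python3 look.py 39 wrist,top,side; python3 - <<'E'
from h import *
import pickle
a=pickle.load(open("c1.pkl","rb"));b=pickle.load(open("c39.pkl","rb"))
f=lambda im,x:cv2.resize(im[x[0]:x[1],x[2]:x[3],::-1],None,fx=2.4,fy=2.4,interpolation=cv2.INTER_CUBIC)
t=(110,270,230,400);s=(200,320,220,390)
cv2.imwrite("pics/fin.png",np.vstack([np.hstack([f(c["top"]["img"],t) for c in(a,b)])[:300],np.hstack([f(c["side"]["img"],s) for c in(a,b)])])[:600,:800])
E
```

```text
45.6 [0.4004 0.0997 0.2985] F [-0.22 -0.76 -0.83] gap 0.055
z [ 0.197 -0.025 -0.98 ] x [ 0.118  0.993 -0.002] q [ 0.314 -0.192  2.06  -0.096  1.094 -1.102]
cmd-meas [-0.0003  0.0002  0.0017] [ 0.0002 -0.0017 -0.    ]
```

View pics/fin.png

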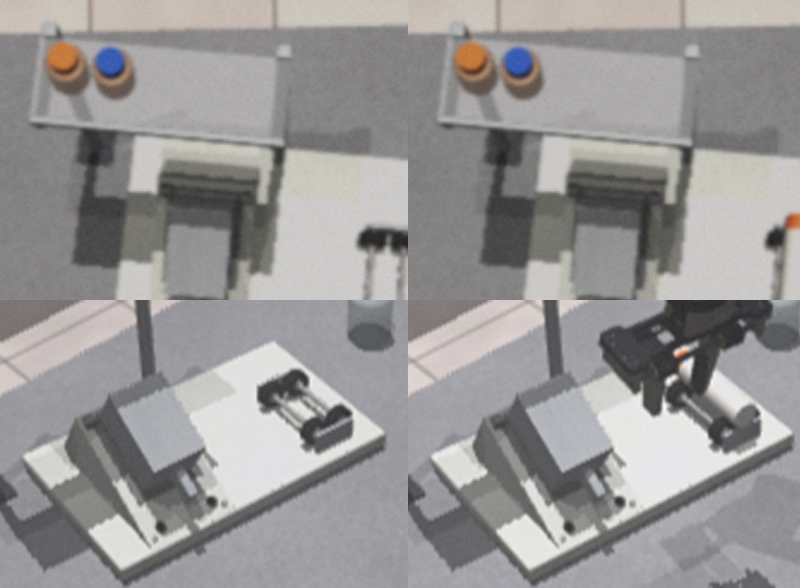

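View pics/top39.png

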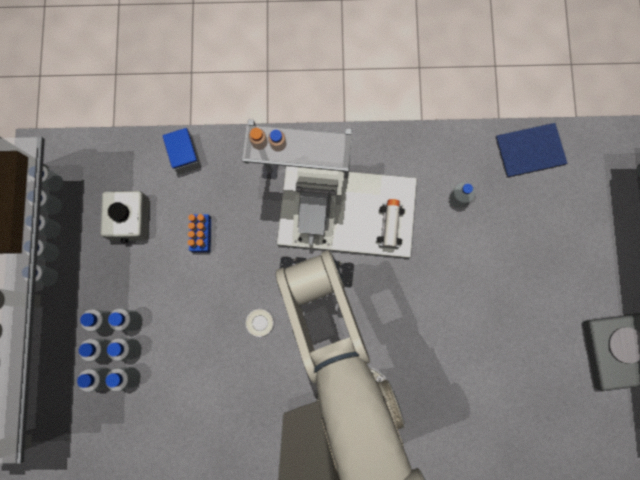

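View pics/side39.png

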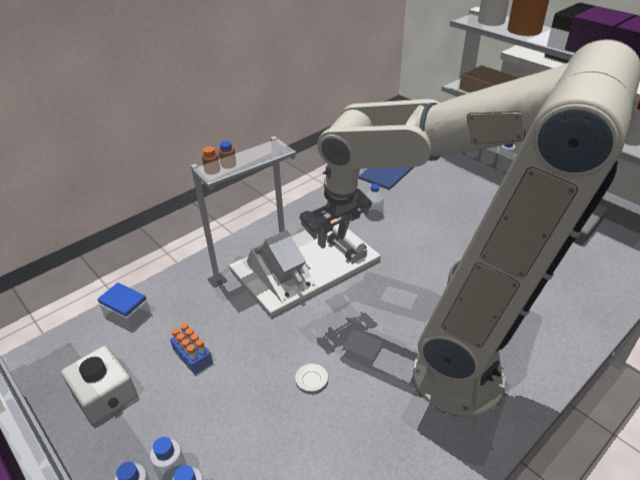

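View pics/wrist39.png

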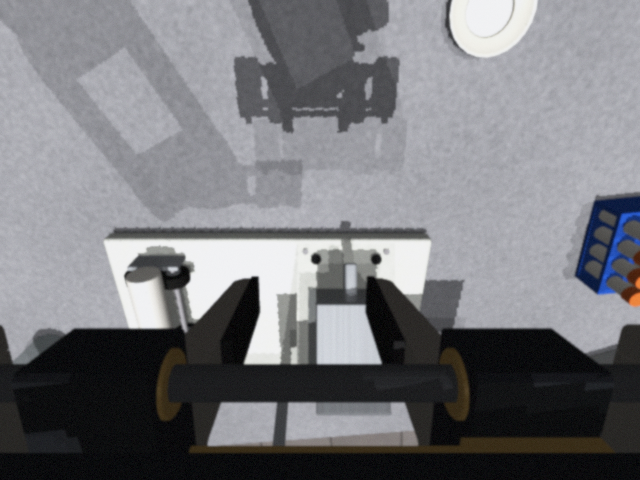

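Before-and-after views match for the cover. The tube is in the cradle (top view, about (391,222)), the bottle, dish and rack have not moved, and the arm is clear. Handing in.

```bash
python3 -c "
from workcell import close_job
print(close_job())"
```

```text
the job is handed in; nothing more can be done
None
```

The job is done and handed in at about 45.6 s, in the order asked, with the arm clear of everything. `close_job` gives no verdict, so the checks below are my own.

- **Tube:** I laid it in the wheel cradle and let go. The wrist view at release shows it centred and parallel on the wheels, and the final top view still shows it there.
- **Cover opening:** I swung it up by its fin to about 1.93 rad and released it. It stayed open by itself.
- **Toggle:** I pushed it until the force rose from about 7 N to 14 N while the finger moved only 0.3 mm for a commanded 2 mm. The ball then sat within 1–2 pixels of the position predicted for 0.87 rad.
- **Cover closing:** I brought it down in the pinch until contact, felt as a change of about 7 N in the vertical force, then released it. The final views match those from before the job.
- **Bystanders:** The bottle, dish and rack look unmoved.

Two things did not go to plan. The fin slipped about 14 mm in the pinch on the way down, so at the planned end pose the cover was still slightly open, and I lowered it further until contact. Early on, the last joint also reached its range limit at the fin, so I turned the hand half round before grasping.

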